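# Recharge the dry-storage drawer with desiccant, set the purge and lock it

## Robot

A 7-joint arm with a two-finger parallel gripper is mounted at the origin on a cart in front of the work surface, level with it; the furniture and walls round the work are solid. World frame = base frame: x ahead of the robot, y to its left, z up, the work surface at z = 0. Lengths are in m, angles in rad, forces in N, time in s.
With the tool pointing down it reaches from about 0.425 to 0.925 m from the base axis. Payload 6.8 kg.
Tool frame: the origin (TCP) lies at the very end of the fingers, on their centre line; the grasp point (between the pads) lies 19 mm behind it; z points along the fingers, y is the line along which they close (so a half turn about z gives the same grasp; the last joint's range is limited). The gripper opens to 85 mm and grips with 20 to 120 N. Pads are 22 mm wide; open, the fingers measure 114 mm over their backs; the gripper's body (76 mm by 85 mm) begins 54 mm behind the grasp point. The pads swing forward as they close: fully open they stand 13 mm farther back than shut.
Start: joints at [1.09, 0.477, 0.022, 1.555, -0.011, 1.109, -0.083], TCP at [0.246, -0.629, 0.231] pointing down, gripper open.
Joint ranges: [-2.96, 2.96], [-0.34, 2.1], [-1.41, 1.46], [0.24, 2.44], [-1.37, 4.51], [0.17, 1.92], [-2.96, 2.96]. Speed limits (rad/s): [2.39, 2.39, 3.14, 3.14, 3.14, 3.14, 3.14].

## Interface

Orientations are given as a unit quaternion [w, x, y, z].
In Python, from station import bot gives the robot as it stands.
- The arm moves only by the tool apply_moves, never from a script. Its argument "deltas" is a list of rows, each a list of 3 entries, a list of its own where there are three numbers: the closure, from 0 (fully open) to 1 (shut), then the shift along the tool's x, y, z in units of 0.2 m (1.0 is 0.2 m), then the turn about the tool's z in units of 2 pi rad (1.0 is 2 pi rad). A call has 1 to 12 rows; each row is the pose to reach, as a shift and turn from the pose commanded when the call began, along the tool's axes at that moment, turning the shorter way round; what a row does not reach only later rows make up. A row lasts 1/10 s, in which the tool goes at most 50 mm and 8.59 degrees, less where a joint would pass 70% of its speed; a pose out of reach is approached as far as the arm can. A call with a number of a shift or a turn outside -1 to 1 is refused whole. A call with a gripper value outside its range is refused whole. The fingers move at their own pace and stop on an object; "squeeze" is the grip in N (left out, the last holds). Time passes only in rows, so rows that repeat a pose let the fingers close. It gives the time, the measured TCP pose, the force, the opening and the grip force at its end, in the units of the state.
- bot.get_obs(): the state, without advancing time (a new reading comes with each control period).
- bot.read_camera(name): name is "scene" or "top" or "wrist"; returns a dict with "color" (420x560x3 uint8, red, green, blue), "intrinsics" (3x3 intrinsics, pixels), "pose" (4x4, takes a point from camera to world coordinates); the wrist camera has in their place "hand_eye" (4x4, takes a point from camera to tool coordinates, whose origin is the TCP and whose axes are the flange's). Camera axes: x right, y down, z forward; pixel columns grow to the right and rows downward; lengths in m; the calibration is good to about 2 mm. A picture is of the moment at which its call begins: read the wrist's pose just before it. There is no depth.
- bot.hand_in(): hands the job in; it is judged then, once.
Trained networks look in a picture, given as the dict that the camera call returned (one of the last four; its "shot" number tells which), for a name from the list of things; names that differ only in an ending like _2 or _b are one class to them, and where a whole thing is asked for, a point or a joint stands for the part that bears it (a point fixed in the world has none). Each returns a list of dicts, best first, with "confidence" (0 to 1); they miss things now and then, are a little off and sometimes report something else, mostly with a low value. They report only what shows in the picture. A call takes as long as a camera call. They do not tell look-alikes from the thing itself.
- bot.look_for(picture, target): "point" ([x, y, z] in m, in world coordinates, good to about 4 mm: the middle of the surface that is visible of it).
The state is a dict: "t": time; "q": joint angles; "joint_vel": joint speeds; "joint_torque": joint torques, N m; "eef_pos": TCP position; "tool_rot": TCP orientation; "contact_force": force on the tool from outside, world axes, zero at the start; "torque": the same for the moment, N m; "gripper_width": opening from 0.0 (shut) to 1.0 (fully open); "grasp_force": force on a finger pad.
Only numpy, scipy, OpenCV 4.12 (cv2) and the standard library are available. Lean on these libraries where they do the work, as an engineer would, in place of code of your own. Each camera call takes 0.05 s, during which the arm holds its last target. There are 200 camera calls.

## Task

Recharge the small white dry-storage cabinet: pull its drawer open, tip the desiccant tins from the steel tray into the drawer, add any tins that stand on the bench, put the empty tray back down flat on the bench and push the drawer fully shut. Then turn the purge knob on top of the cabinet until its white line points at the long arrowed mark, and slide the forked lock fully home over the knob. Leave the bottle, the timer and the beaker where they are.

Things in the scene. Friction and masses are not known exactly. Their poses are not given: they have to be found in the camera images.
- cabinet: White dry-storage cabinet, fixed, 230 mm deep (x), 240 wide (y), 105 high. Origin: centre of its underside. x to its back, y to its left seen from the robot; the front (drawer, at x = -0.115) faces -x, to the robot. On top the purge regulator: plate 8 mm thick from x = -0.085 to -0.005; knob axis at x = -0.045, y = 0.070, forked lock on rails to the right (-y) of it.
- drawer (a joint): Opening of the cabinet's drawer in m: 0 = shut, 0.14 = end of travel; slides out along the cabinet's -x with about 2 N of friction and stays where it is left. Open it 0.10 to 0.13.
- drawer_handle (a point): Middle of the drawer's steel bar handle: bar along the cabinet's y, 110 mm long, 11 mm thick, its axis 35 mm in front of the drawer front, 25 mm below the cabinet's top. Moves with the drawer. Axes as the cabinet's.
- drawer_floor (a point): Centre of the drawer's inner floor, 16 mm above the bench; moves with the drawer; axes as the cabinet's. Inside 196 x 196 mm, walls 62 mm high; the drawer front, 100 mm towards -x of this point, is 5 mm thick, its top 95 mm above the bench. Only the part in front of the cabinet's front (x = -0.115 there) is uncovered.
- tray: Loose polished steel tray, 180 mm long (x), 124 wide (y), 0.3 kg. Origin: centre of its underside. Floor 3 mm thick, walls 28 mm high at the back (+x) and both sides; the front end (-x) is open, without lip. A fixed carrying handle spans its middle along y. Tins slide out of the open end once it is tilted 22 to 31 degrees.
- tray_grip (a point): Centre of the black grip on the tray's carrying handle, 84 mm above the tray's underside, straight over its middle; the grip is 14 mm thick (tray x), 70 mm long (tray y), 24 mm high (z). Same axes as the tray.
- tray_lip (a point): Middle of the tray's open front edge, top of the floor, at x = -0.090, z = 0.003 in the tray's frame.
- knob_grip (a point): Point on the purge knob's vertical axis at grip height, 137 mm above the bench. Round skirt 47 mm across; black upright wing grip 44 mm long, 12 mm thick, 28 mm high, its top 10 mm above this point. x of this point points along the wing to its pointer end, the end with the white line.
- purge_knob (a joint): Angle of the purge knob in rad, growing clockwise seen from above, 0 to 3.3 between stops, 0.03 N m of friction; stays where it is left. At 1.90 its white line points at the long arrowed mark on the plate, straight to the cabinet's left (+y) of the knob, and the wing lies along the cabinet's y.
- lock (a joint): Travel of the forked steel lock in m: 0 = back, 0.072 = home (fork tips 10 mm past the knob's axis); slides along the cabinet's +y towards the knob, 1.5 N of friction, stays where left. Its fork, 15 mm wide with flared tips (24 mm), passes over the wing only if the knob is within about 0.2 rad of the mark; else the wing stops it by 0.057 m. Home, it holds the knob.
- lock_tab (a point): Centre of the lock's black upright grip tab, 145 mm above the bench; the tab is 10 mm thick (cabinet x), 26 mm long (cabinet y), and its top is 10 mm above this point. Moves with the lock. Same axes as the cabinet.
- tin_1: Desiccant tin, a plain aluminium block with a perforated top, 34 mm x 34 mm, 26 mm high, 35 g; origin at the centre of its underside, z up out of its top. At the start stands in the tray. May be absent (None).
- tin_2: Desiccant tin, a plain aluminium block with a perforated top, 34 mm x 34 mm, 26 mm high, 35 g; origin at the centre of its underside, z up out of its top. At the start stands in the tray. May be absent (None).
- tin_3: Desiccant tin, a plain aluminium block with a perforated top, 34 mm x 34 mm, 26 mm high, 35 g; origin at the centre of its underside, z up out of its top. At the start stands in the tray. May be absent (None).
- tin_4: Desiccant tin, a plain aluminium block with a perforated top, 34 mm x 34 mm, 26 mm high, 35 g; origin at the centre of its underside, z up out of its top. At the start stands in the tray. May be absent (None).
- tin_5: Desiccant tin, a plain aluminium block with a perforated top, 34 mm x 34 mm, 26 mm high, 35 g; origin at the centre of its underside, z up out of its top. At the start stands on the bench, in front of the cabinet to the right. May be absent (None).
- tin_6: Desiccant tin, a plain aluminium block with a perforated top, 34 mm x 34 mm, 26 mm high, 35 g; origin at the centre of its underside, z up out of its top. At the start stands on the bench, in front of the cabinet to the right. May be absent (None).
- tin_7: Desiccant tin, a plain aluminium block with a perforated top, 34 mm x 34 mm, 26 mm high, 35 g; origin at the centre of its underside, z up out of its top. At the start stands on the bench, in front of the cabinet to the right. May be absent (None).
- wash_bottle: Bystander: wash bottle, 68 mm across, 170 mm high; origin at the centre of its underside.
- bench_timer: Bystander: white bench timer, 47 x 66 x 57 mm; origin at the centre of its underside.
- beaker: Bystander: small glass beaker, 72 mm across, 95 mm high; origin at the centre of its underside.
Not all that is in view belongs to the job. Leave any orange look-alike of the tin_5 alone.

How it is judged:
By the outcome, as a careful person would: the job done as asked, in the order asked, and still so for the second after the job is handed in, with the robot touching nothing.
Of tin_1, tin_2, tin_3, tin_4, tin_5, tin_6, tin_7 only 5 to 7 are there at a start; the rules pass over those that are not, and their reading is None.
At some moment in a run one of tin_1, tin_2, tin_3, tin_4, tin_5, tin_6, tray, tin_7 may be knocked a few centimetres aside while the robot is not near it.
It also fails if it takes over 210 s, if anything falls off the work surface, if the arm or the gripper's body presses on something with over 40 N, if the wrist force passes 120 N, or if a joint passes its speed limit or range.

## Working session

There is one attempt and no reset: what is moved stays moved. The work goes in short steps, Python scripts to look and compute and a tool call to move; the robot and the scene stay as the last step left them, time stands still between calls to the robot, and variables do not carry over. Pictures are saved under pics/ and viewed, at most 14 in all, crops included, and the job is handed in when it is done.

Besides the shell and the picture viewer there is one more tool, called after "Emit:" as name(argument=value, ...) on one line, values as JSON. apply_moves: Moves the arm, as the interface text tells. Its arguments: {"type":"object","properties":{"deltas":{"type":"array","items":{"type":"array"}},"squeeze":{"type":"number"}},"required":["deltas"]}

```bash
ls; mkdir -p pics
cat > h.py <<'E'
from station import bot
import numpy as np, cv2
def save(n,name,crop=None,s=1):
    p=bot.read_camera(n); im=p["color"][:,:,::-1]
    if crop: im=im[crop[1]:crop[3],crop[0]:crop[2]]
    cv2.imwrite("pics/"+name,cv2.resize(im,None,fx=s,fy=s,interpolation=cv2.INTER_CUBIC)); return p
def px(p,X):
    T=np.linalg.inv(np.array(p["pose"])); c=T[:3,:3]@X+T[:3,3]; u=np.array(p["intrinsics"])@c; return u[:2]/u[2]
def ray(p,u,v,z):
    T=np.array(p["pose"]); d=T[:3,:3]@np.linalg.inv(np.array(p["intrinsics"]))@[u,v,1]; o=T[:3,3]
    return o+d*(z-o[2])/d[2]
E
python3 - <<'E'
from h import *
print(bot.get_obs())
ps={n:save(n,n+"0.png",s=1.4) for n in ("scene","top")}
for n,p in ps.items():
    print(n,np.round(p["pose"],3).tolist())
    for t in ["cabinet","drawer_handle","tray","tray_grip","tray_lip","knob_grip","lock_tab","tin_1","wash_bottle","bench_timer","beaker"]:
        print(t,[(np.round(d["point"],3).tolist(),round(d["confidence"],2),px(p,np.array(d["point"])).round().tolist()) for d in bot.look_for(p,t)])
E
```

```text
pics
{'t': 0.0, 'q': array([ 1.08986686,  0.47779437,  0.02231925,  1.5564555 , -0.01154668,
        1.10930644, -0.08309352]), 'joint_vel': array([-0.00109644, -0.00122337,  0.00025436, -0.00146824,  0.00029691,
       -0.00150352, -0.00192169]), 'joint_torque': array([ 1.18971661e-04, -5.96450758e+01,  1.60800118e+00, -2.81193888e+01,
        1.24398016e-02,  9.30284295e-03, -5.68976930e-05]), 'eef_pos': array([ 0.24566227, -0.62806628,  0.23032745]), 'tool_rot': array([-8.93615363e-04,  9.82672262e-01,  1.85349351e-01, -2.12056364e-04]), 'contact_force': array([-0.30790548,  1.01396864, -1.06835645]), 'torque': array([ 0.02174657, -0.03667039,  0.02258761]), 'grasp_force': 0.0, 'gripper_width': 0.9969404086311234}
scene [[-0.817, -0.405, 0.412, 0.049], [-0.577, 0.549, -0.605, 0.725], [0.019, -0.731, -0.682, 0.929], [0.0, 0.0, 0.0, 1.0]]
cabinet [([0.645, -0.076, 0.104], 0.91, [269.0, 185.0])]
drawer_handle [([0.576, -0.062, 0.061], 0.63, [285.0, 208.0])]
tray [([0.473, 0.301, 0.003], 0.87, [235.0, 320.0])]
tray_grip [([0.47, 0.304, 0.003], 0.95, [235.0, 321.0]), ([0.676, -0.359, 0
[... 909 characters left out ...]
66, -0.066, 0.083], 0.85, [286.0, 194.0])]
tray [([0.475, 0.303, 0.004], 0.56, [190.0, 219.0])]
tray_grip [([0.479, 0.301, 0.004], 0.55, [190.0, 218.0])]
tray_lip [([0.481, 0.301, 0.007], 0.76, [190.0, 217.0])]
knob_grip []
lock_tab [([0.63, -0.134, 0.132], 0.62, [305.0, 176.0]), ([0.671, -0.037, 0.119], 0.59, [278.0, 165.0])]
tin_1 [([0.456, 0.321, 0.027], 0.57, [184.0, 224.0]), ([0.368, -0.316, 0.025], 0.56, [351.0, 247.0]), ([0.549, 0.328, 0.03], 0.55, [182.0, 199.0]), ([0.51, 0.369, 0.031], 0.51, [171.0, 209.0]), ([0.369, -0.231, 0.024], 0.4, [329.0, 247.0])]
wash_bottle []
bench_timer [([0.68, -0.369, 0.048], 0.67, [365.0, 165.0])]
beaker [([0.634, -0.135, 0.131], 0.23, [306.0, 175.0])]
```

View pics/scene0.png

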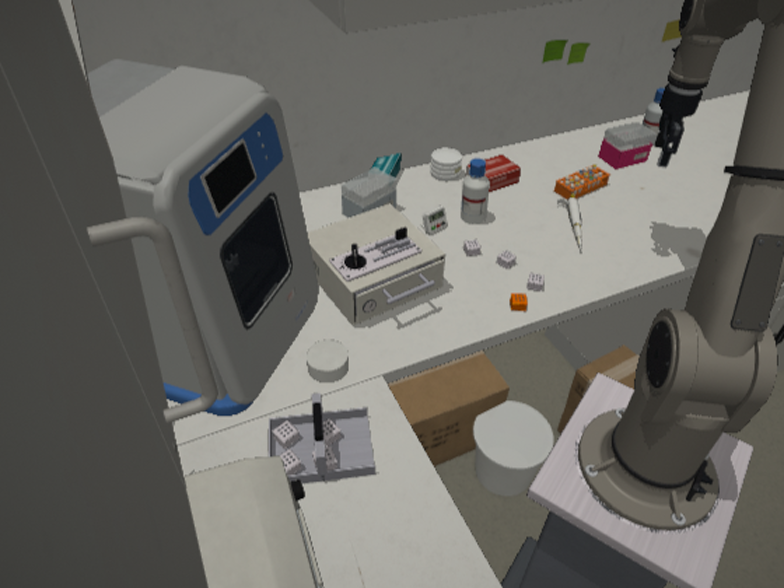

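Run:
```python
from h import *
save("top","top1.png",(130,110,410,320),2.85)
```

```text
(no output)
```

View pics/top1.png

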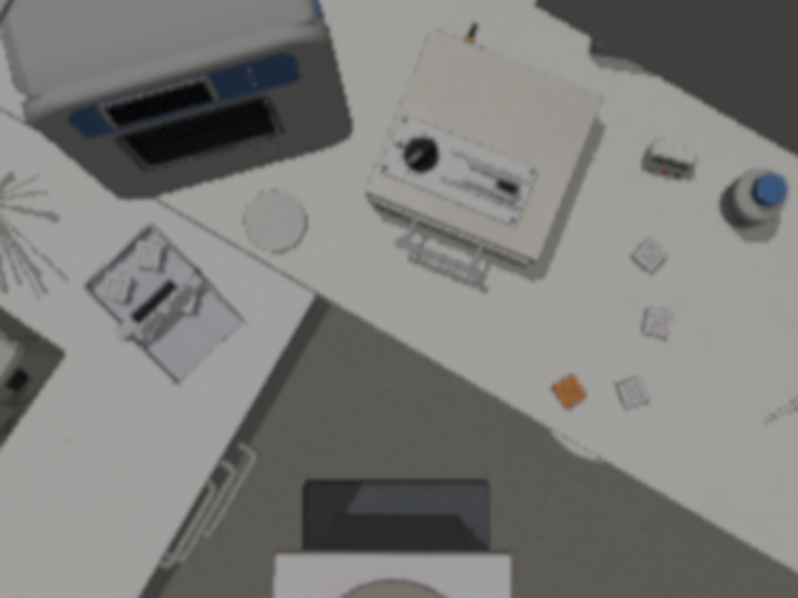

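Scene: cabinet at centre (scene 1.4x px 375,260), knob (355,258), lock tab (401,234). The tray at lower left (320,445) has its black grip, with tins inside. Bench tins are at (472,247), (507,258) and (536,281). The orange look-alike at (518,301) stays. The white round thing at (328,360), bottle (475,195) and timer (435,220) are bystanders. Next I fit the poses.

Run:
```python
from h import *
p=bot.read_camera("top"); s=bot.read_camera("scene")
im=p["color"][:,:,::-1]
def c(u,v,z): return ray(p,130+u/2.85,110+v/2.85,z)
cc=[c(*q,0.105) for q in [(435,30),(603,100),(540,268),(368,195)]]
print("cab",np.round(cc,3).tolist(),np.mean(cc,0).round(3))
for i in range(4):
    d=cc[(i+1)%4]-cc[i]; print(np.linalg.norm(d).round(3),np.degrees(np.arctan2(d[1],d[0])).round(1))
tt=[c(150,225,.03),c(243,320,.003),c(180,383,.003),c(87,287,.03)]
print("tray",np.round(tt,3).tolist(),np.mean(tt,0).round(3))
for i in range(4):
    d=tt[(i+1)%4]-tt[i]; print(np.linalg.norm(d).round(3),np.degrees(np.arctan2(d[1],d[0])).round(1))
g=[c(134,318,.096),c(175,286,.096)];print("grip",np.round(g,3).tolist(),np.mean(g,0))
for q in [(648,255),(657,322),(632,393)]: print("tin",c(*q,.026).round(3))
print("orange",c(569,391,.026).round(3),"round",c(275,220,.04).round(3),"knob",c(421,154,.147),"tab",c(507,187,.155))
q=s["color"][:,:,::-1]
a=cv2.resize(q[270:350,180:280],None,fx=4,fy=4,interpolation=cv2.INTER_CUBIC)
b=cv2.resize(q[140:240,215:325],None,fx=3.6,fy=3.6,interpolation=cv2.INTER_CUBIC)
h=max(a.shape[0],b.shape[0])
f=lambda x:cv2.copyMakeBorder(x,0,h-x.shape[0],0,0,cv2.BORDER_CONSTANT)
cv2.imwrite("pics/crop2.png",np.hstack([f(a),f(b)]))
```

```text
cab [[0.837, -0.052, 0.105], [0.746, -0.27, 0.105], [0.528, -0.188, 0.105], [0.621, 0.033, 0.105]] [ 0.683 -0.119  0.105]
0.236 -112.6
0.233 159.4
0.24 67.2
0.232 -21.7
tray [[0.588, 0.326, 0.03], [0.462, 0.204, 0.003], [0.377, 0.288, 0.003], [0.505, 0.409, 0.03]] [0.483 0.307 0.016]
0.178 -135.8
0.119 135.4
0.178 43.4
0.117 -44.7
grip [[0.462, 0.333, 0.096], [0.504, 0.281, 0.096]] [0.48307415 0.30693963 0.096     ]
tin [ 0.551 -0.341  0.026]
tin [ 0.461 -0.353  0.026]
tin [ 0.366 -0.318  0.026]
orange [ 0.368 -0.234  0.026] round [0.594 0.159 0.04 ] knob [ 0.6691075  -0.03432643  0.147     ] tab [ 0.62693221 -0.14207144  0.155     ]
```

View pics/crop2.png

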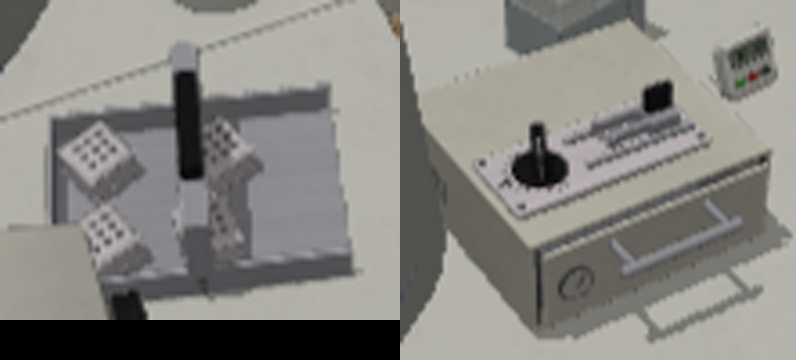

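Poses agree with the given sizes. The cabinet is at (0.683, -0.119) with yaw −22°, and the tray is at (0.483, 0.307) with its back towards +44°, open end towards the robot, holding 4 tins. The three grey bench tins are tins, the orange one isn't. I'll move above the drawer handle first.

```bash
cat >> h.py <<'E'
CAB=np.array([.683,-.119,0]); CY=np.radians(-22)
def cw(x,y,z=0): return CAB+[x*np.cos(CY)-y*np.sin(CY),x*np.sin(CY)+y*np.cos(CY),z]
from scipy.spatial.transform import Rotation as Ro
def tool():
    o=bot.get_obs(); q=o["tool_rot"]; R=Ro.from_quat([q[1],q[2],q[3],q[0]]).as_matrix(); return np.array(o["eef_pos"]),R,o
def plan(X,psi=None,frm=None):
    "delta to world TCP X with tool y at psi deg"
    t,R,o=tool()
    if frm is not None: t=np.array(frm)
    d=R.T@(np.array(X)-t)/.2
    cur=np.degrees(np.arctan2(R[1,1],R[0,1]))
    turn=0 if psi is None else ((cur-psi+180)%360-180)/360
    print("at",t.round(3),"psi",cur.round(1),"q7",o["q"][6].round(2),"-> d",d.round(3),"turn",round(turn,3),"dist",np.linalg.norm(d*.2).round(3))
def wpic():
    t,R,o=tool(); p=bot.read_camera("wrist"); H=np.array(p["hand_eye"]); T=np.eye(4); T[:3,:3]=R; T[:3,3]=t
    p2=dict(p); p2["pose"]=T@H; return p,p2
E
python3 - <<'E'
from h import *
plan([*cw(-.15,0)[:2],.22],-22)
E
```

```text
at [ 0.246 -0.629  0.231] psi -68.6 q7 -0.08 -> d [ 2.418 -2.092  0.057] turn -0.13 dist 0.64
```

Emit:
apply_moves(deltas=[[0.7,[0.806,-0.697,0.02],0],[0.7,[0.806,-0.697,0.02],0],[0.7,[0.806,-0.697,0.02],0],[0.7,[0.806,-0.697,0.02],0],[0.7,[0.806,-0.697,0.02],0]], squeeze=60)

```text
t: 1.85
eef_pos: [0.3489, -0.4345, 0.2275]
tool_rot: [-0.001, 0.982, 0.189, 0.001]
contact_force: [1.1, -0.8, -0.2]
gripper_width: 0.293
grasp_force: 0.0
```

Emit:
apply_moves(deltas=[[0.7,[0.806,-0.697,0.02],0],[0.7,[0.806,-0.697,0.02],0],[0.7,[0.806,-0.697,0.02],0],[0.7,[0.806,-0.697,0.02],0],[0.7,[0.806,-0.697,0.02],0]])

```text
t: 2.35
eef_pos: [0.4474, -0.2462, 0.2237]
tool_rot: [-0.001, 0.982, 0.189, 0.001]
contact_force: [-0.5, -0.4, -0.2]
gripper_width: 0.304
grasp_force: 0.0
```

Emit:
apply_moves(deltas=[[0.7,[0.806,-0.697,0.02],-0.13],[0.7,[0.806,-0.697,0.02],-0.13],[0.7,[0.806,-0.697,0.02],-0.13],[0.7,[0.806,-0.697,0.02],-0.13],[0.7,[0.806,-0.697,0.02],-0.13],[0.7,[0.806,-0.697,0.02],-0.13],[0.7,[0.806,-0.697,0.02],-0.13],[0.7,[0.806,-0.697,0.02],-0.13]])

```text
t: 3.15
eef_pos: [0.5439, -0.0643, 0.2192]
tool_rot: [0.0, 0.829, 0.559, -0.0]
contact_force: [-0.0, -0.3, -0.3]
gripper_width: 0.298
grasp_force: 0.0
```

Run:
```python
from h import *
p,p2=wpic(); cv2.imwrite("pics/w3.png",p["color"][:,:,::-1])
print(np.round(p["hand_eye"],3).tolist())
print([(np.round(d["point"],3).tolist(),round(d["confidence"],2)) for t in ("drawer_handle","knob_grip","lock_tab") for d in bot.look_for(p,t)])
for X in [cw(-.15,.055,.08),cw(-.15,-.055,.08),cw(-.115,.12,.105),cw(-.115,-.12,.105)]: print(X.round(3),px(p2,X).round(1))
plan([*cw(-.15,0)[:2],.061],-22)
```

```text
[[-0.0, -0.961, -0.275, 0.07], [1.0, -0.0, 0.001, -0.001], [-0.001, -0.275, 0.961, -0.141], [0.0, 0.0, 0.0, 1.0]]
[([0.573, -0.046, 0.085], 0.84), ([0.671, -0.032, 0.124], 0.96), ([0.631, -0.125, 0.133], 0.97)]
[ 0.565 -0.012  0.08 ] [282.9 136.5]
[ 0.523 -0.114  0.08 ] [283.  257.4]
[0.621 0.035 0.105] [332.   44.4]
[ 0.531 -0.187  0.105] [321.4 334.1]
at [ 0.544 -0.064  0.219] psi -22.0 q7 -0.51 -> d [ 0.005 -0.002  0.792] turn 0.0 dist 0.158
```

View pics/w3.png

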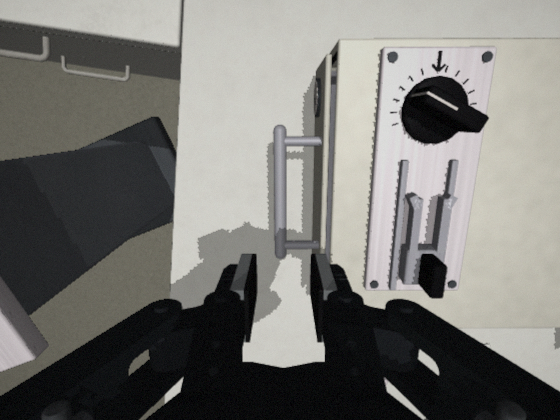

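Wrist view: the handle bar runs from (280,130) to (281,255), within 4 px of the prediction. Knob is at (438,105) with its white line pointing up-left and the arrow mark at (438,60). Lock tab is at (432,275). Descending to the bar.

Emit:
apply_moves(deltas=[[0.7,[0,-0.01,0.2],0],[0.7,[0,-0.01,0.4],0],[0.7,[0,-0.01,0.6],0],[0.7,[0,-0.01,0.7],0],[0.7,[0,-0.01,0.79],0],[0.7,[0,-0.01,0.79],0],[1,[0,-0.01,0.79],0],[1,[0,-0.01,0.79],0],[1,[0,-0.01,0.79],0],[1,[0,-0.01,0.79],0],[1,[0,-0.01,0.79],0]])

```text
t: 4.45
eef_pos: [0.542, -0.0626, 0.0613]
tool_rot: [0.0, 0.828, 0.56, -0.0]
contact_force: [0.2, -1.6, -4.1]
gripper_width: 0.105
grasp_force: 58.3
```

Emit:
apply_moves(deltas=[[1,[0,-0.06,0],0],[1,[0,-0.12,0],0],[1,[0,-0.18,0],0],[1,[0,-0.24,0],0],[1,[0,-0.3,0],0],[1,[0,-0.36,0],0],[1,[0,-0.42,0],0],[1,[0,-0.48,0],0],[1,[0,-0.54,0],0],[1,[0,-0.6,0],0],[1,[0,-0.61,0],0],[1,[0,-0.61,0],0]])

```text
t: 5.65
eef_pos: [0.4276, -0.0166, 0.0613]
tool_rot: [-0.0, 0.828, 0.561, -0.001]
contact_force: [-2.3, -1.1, -1.7]
gripper_width: 0.107
grasp_force: 60.4
```

Emit:
apply_moves(deltas=[[0.7,[0,0,0],0],[0.7,[0,0,0],0],[0.7,[0,0,0],0],[0.7,[0,0,0],0],[0.7,[0,0,-0.2],0],[0.7,[0,0,-0.4],0],[0.7,[0,0,-0.6],0],[0.7,[0,0,-0.8],0],[0.7,[0,0,-1],0],[0.7,[0,0,-1],0]])

```text
t: 6.65
eef_pos: [0.4322, -0.0165, 0.2666]
tool_rot: [0.003, 0.828, 0.56, 0.004]
contact_force: [0.7, -0.0, -0.0]
gripper_width: 0.302
grasp_force: 0.0
```

Run:
```python
from h import *
s=bot.read_camera("scene"); p=bot.read_camera("top")
for q in (s,p):
  for t in ("drawer_handle","tray","tray_grip","tin_1"):
    print(t,[(np.round(d["point"],3).tolist(),round(d["confidence"],2)) for d in bot.look_for(q,t)])
plan([.483,.307,.25],44)
```

```text
drawer_handle [([0.536, -0.06, 0.025], 0.7)]
tray [([0.468, 0.301, 0.002], 0.71)]
tray_grip [([0.472, 0.305, 0.004], 0.9)]
tin_1 [([0.447, 0.327, 0.029], 0.71), ([0.363, -0.311, 0.028], 0.64), ([0.453, -0.34, 0.025], 0.6), ([0.365, -0.226, 0.025], 0.57), ([0.542, 0.332, 0.026], 0.53), ([0.483, 0.283, 0.03], 0.52), ([0.495, 0.367, 0.03], 0.46), ([0.542, -0.335, 0.023], 0.43)]
drawer_handle [([0.532, -0.048, 0.016], 0.59)]
tray [([0.476, 0.304, 0.005], 0.9), ([0.671, -0.032, 0.118], 0.55)]
tray_grip [([0.48, 0.301, 0.002], 0.79)]
tin_1 [([0.551, -0.346, 0.026], 0.58), ([0.368, -0.317, 0.026], 0.55), ([0.49, 0.28, 0.023], 0.47), ([0.46, -0.355, 0.027], 0.47), ([0.509, 0.367, 0.031], 0.46), ([0.369, -0.235, 0.025], 0.43), ([0.551, 0.329, 0.03], 0.4)]
at [ 0.429 -0.017  0.261] psi -21.8 q7 -0.52 -> d [ 1.605 -0.349  0.053] turn -0.183 dist 0.329
```

Emit:
apply_moves(deltas=[[0.3,[0.8,-0.17,0.03],0],[0.3,[0.8,-0.17,0.03],0],[0.3,[0.8,-0.17,0.03],0],[0.3,[0.8,-0.17,0.03],0],[0.3,[0.8,-0.17,0.03],0]])

```text
t: 7.65
eef_pos: [0.4565, 0.1473, 0.255]
tool_rot: [-0.001, 0.827, 0.563, 0.0]
contact_force: [-1.3, -0.7, 0.1]
gripper_width: 0.702
grasp_force: 0.0
```

Emit:
apply_moves(deltas=[[0.3,[0.8,-0.17,0.03],-0.183],[0.3,[0.8,-0.17,0.03],-0.183],[0.3,[0.8,-0.17,0.03],-0.183],[0.3,[0.8,-0.17,0.03],-0.183],[0.3,[0.8,-0.17,0.03],-0.183],[0.3,[0.8,-0.17,0.03],-0.183],[0.3,[0.8,-0.17,0.03],-0.183],[0.3,[0.8,-0.17,0.03],-0.183],[0.3,[0.8,-0.17,0.03],-0.183],[0.3,[0.8,-0.17,0.03],-0.183]])

```text
t: 8.65
eef_pos: [0.4852, 0.3041, 0.2489]
tool_rot: [-0.0, 0.392, 0.92, -0.001]
contact_force: [1.0, -0.9, 0.5]
gripper_width: 0.702
grasp_force: 0.0
```

Run:
```python
from h import *
p,p2=wpic(); cv2.imwrite("pics/w4.png",p["color"][:,:,::-1])
a=np.radians(44)
def tw(x,y,z): return np.array([.483+x*np.cos(a)-y*np.sin(a),.307+x*np.sin(a)+y*np.cos(a),z])
for X in [tw(0,.035,.096),tw(0,-.035,.096),tw(-.09,.062,.003),tw(-.09,-.062,.003),tw(.09,-.062,.028),tw(.09,.062,.028)]: print(px(p2,X).round(1))
plan([.483,.307,.25],44)
s=bot.read_camera("scene");cv2.imwrite("pics/s4.png",s["color"][:,:,::-1])
```

```text
[283.9 156.5]
[284.1 230.4]
[205.3 124.2]
[212.2 226.8]
[360.4 233. ]
[367.5 123.9]
at [0.485 0.304 0.249] psi 43.8 q7 -0.2 -> d [ 0.016  0.001 -0.005] turn -0.0 dist 0.003
```

View pics/w4.png

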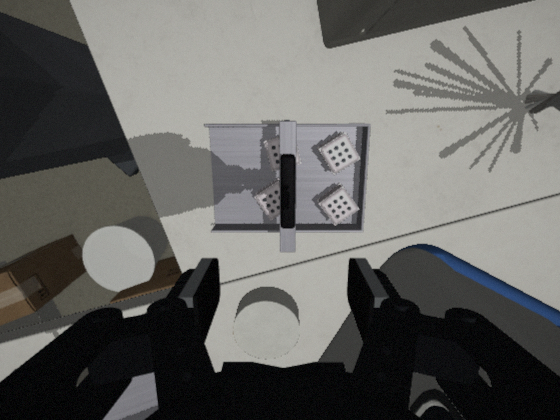

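Grip spans (288,154)–(288,228), 4 px right of the prediction, and is well aligned. Four tins are in the tray. Grasping across its 14 mm thickness.

Emit:
apply_moves(deltas=[[0.4,[0.01,0.02,0.22],0],[0.4,[0.01,0.02,0.44],0],[0.4,[0.01,0.02,0.65],0],[0.4,[0.01,0.02,0.8],0],[0.4,[0.01,0.02,0.91],0],[0.4,[0.01,0.02,0.91],0],[1,[0.01,0.02,0.91],0],[1,[0.01,0.02,0.91],0],[1,[0.01,0.02,0.91],0],[1,[0.01,0.02,0.91],0],[1,[0.01,0.02,0.91],0],[1,[0.01,0.02,0.91],0]], squeeze=50)

```text
t: 9.95
eef_pos: [0.487, 0.3101, 0.0691]
tool_rot: [0.001, 0.391, 0.921, 0.001]
contact_force: [-1.5, -2.1, 6.2]
gripper_width: 0.169
grasp_force: 48.7
```

Emit:
apply_moves(deltas=[[1,[0,0,-0.03],0],[1,[0,0,-0.1],0],[1,[0,0,-0.2],0],[1,[0,0,-0.3],0],[1,[0,0,-0.4],0],[1,[0,0,-0.5],0],[1,[0,0,-0.6],0],[1,[0,0,-0.65],0],[1,[0,0,-0.67],0],[1,[0,0,-0.67],0]])

```text
t: 10.95
eef_pos: [0.4862, 0.3094, 0.2015]
tool_rot: [0.0, 0.39, 0.921, -0.0]
contact_force: [0.8, -0.4, -4.5]
gripper_width: 0.163
grasp_force: 48.9
```

Run:
```python
from h import *
o=bot.get_obs(); print(o["q"].round(2),o["contact_force"].round(1))
plan([.465,.13,.2])
plan([*cw(-.3,0)[:2],.2],158,frm=[.465,.13,.2])
```

```text
[-0.04  0.47 -0.83  1.79  0.39  1.06 -0.25] [ 0.8 -0.4 -4.5]
at [0.486 0.309 0.201] psi 44.0 q7 -0.25 -> d [-0.571 -0.7    0.007] turn 0 dist 0.181
at [0.465 0.13  0.2  ] psi 44.0 q7 -0.25 -> d [-0.282 -0.691  0.   ] turn -0.317 dist 0.149
```

Emit:
apply_moves(deltas=[[1,[-0.01,-0.012,0],0],[1,[-0.035,-0.043,0],0],[1,[-0.08,-0.1,0],0],[1,[-0.14,-0.17,-0.02],0],[1,[-0.21,-0.255,-0.04],0],[1,[-0.28,-0.34,-0.06],0],[1,[-0.35,-0.425,-0.08],0],[1,[-0.42,-0.51,-0.1],0],[1,[-0.48,-0.59,-0.1],0],[1,[-0.53,-0.65,-0.1],0],[1,[-0.56,-0.685,-0.1],0],[1,[-0.57,-0.7,-0.1],0]])

```text
t: 12.15
eef_pos: [0.4646, 0.1286, 0.221]
tool_rot: [0.0, 0.391, 0.92, -0.001]
contact_force: [-0.0, -0.4, -5.6]
gripper_width: 0.156
grasp_force: 49.0
```

Emit:
apply_moves(deltas=[[1,[0,0,0],-0.003],[1,[0,0,0],-0.01],[1,[0,0,0],-0.02],[1,[0,0,0],-0.031],[1,[0,0,0],-0.042],[1,[0,0,0],-0.053],[1,[0,0,0],-0.064],[1,[0,0,0],-0.075],[1,[0,0,0],-0.086],[1,[0,0,0],-0.097],[1,[0,0,0],-0.108],[1,[0,0,0],-0.119]])

```text
t: 13.35
eef_pos: [0.4649, 0.1316, 0.2214]
tool_rot: [0.0, 0.025, 1.0, 0.0]
contact_force: [0.3, 0.3, -5.0]
gripper_width: 0.164
grasp_force: 49.0
```

Emit:
apply_moves(deltas=[[1,[0,0,0],-0.011],[1,[0,0,0],-0.022],[1,[0,0,0],-0.033],[1,[0,0,0],-0.044],[1,[0,0,0],-0.055],[1,[0,0,0],-0.066],[1,[0,0,0],-0.077],[1,[0,0,0],-0.088],[1,[0,0,0],-0.099],[1,[0,0,0],-0.107],[1,[0,0,0],-0.113],[1,[0,0,0],-0.115]])

```text
t: 14.55
eef_pos: [0.4649, 0.1314, 0.2214]
tool_rot: [0.0, -0.329, 0.944, 0.0]
contact_force: [0.4, -0.0, -5.0]
gripper_width: 0.163
grasp_force: 49.0
```

Emit:
apply_moves(deltas=[[1,[0,0,0],-0.003],[1,[0,0,0],-0.01],[1,[0,0,0],-0.02],[1,[0,0,0],-0.031],[1,[0,0,0],-0.042],[1,[0,0,0],-0.053],[1,[0,0,0],-0.064],[1,[0,0,0],-0.073],[1,[0,0,0],-0.08],[1,[0,0,0],-0.083],[1,[0,0,0],-0.083]])

```text
t: 15.65
eef_pos: [0.4649, 0.1305, 0.2213]
tool_rot: [0.0, -0.56, 0.828, 0.0]
contact_force: [-0.2, -0.4, -5.2]
gripper_width: 0.165
grasp_force: 49.0
```

Run:
```python
from h import *
o=bot.get_obs(); print(o["q"].round(2),o["contact_force"].round(1))
plan([*cw(-.25,0)[:2],.2],158)
```

```text
[ 0.64  0.46 -1.3   1.96  0.5   1.11  1.9 ] [-0.2 -0.4 -5.2]
at [0.465 0.131 0.221] psi 158.2 q7 1.9 -> d [ 0.749 -0.226  0.106] turn 0.0 dist 0.158
```

Emit:
apply_moves(deltas=[[1,[0.015,-0.005,0],0],[1,[0.05,-0.015,0],0],[1,[0.11,-0.033,0.01],0],[1,[0.19,-0.057,0.02],0],[1,[0.28,-0.084,0.03],0],[1,[0.37,-0.112,0.04],0],[1,[0.46,-0.14,0.05],0],[1,[0.55,-0.167,0.06],0],[1,[0.63,-0.19,0.07],0],[1,[0.69,-0.21,0.08],0],[1,[0.735,-0.222,0.08],0],[1,[0.75,-0.226,0.08],0]])

```text
t: 16.85
eef_pos: [0.4509, -0.0268, 0.2052]
tool_rot: [-0.0, -0.56, 0.829, -0.0]
contact_force: [-1.6, -0.6, -5.0]
gripper_width: 0.162
grasp_force: 49.0
```

Run:
```python
from h import *
p,p2=wpic(); s=bot.read_camera("scene")
a=p["color"][:,:,::-1]; b=cv2.resize(s["color"][120:300,160:400,::-1],None,fx=1.0*420/180,fy=420/180)
cv2.imwrite("pics/w5.png",cv2.resize(np.hstack([a,b]),(800,int(420*800/(560+b.shape[1])))))
o=bot.get_obs(); print(o["q"].round(2),o["contact_force"].round(1))
for X in [cw(-.239,.1,.095),cw(-.239,-.1,.095),cw(-.115,.12,.105),cw(-.115,-.12,.105)]: print(px(p2,X).round(1))
plan([*cw(-.216,0)[:2],.17],158)
```

```text
[ 1.03  0.43 -1.33  2.04  0.49  1.05  2.22] [-0.1  0.7 -5. ]
[270.5 320.7]
[267.9  78.6]
[128.6 347.2]
[82.6 44.6]
at [ 0.451 -0.026  0.205] psi 158.1 q7 2.22 -> d [-0.002 -0.17   0.177] turn 0.0 dist 0.049
```

View pics/w5.png

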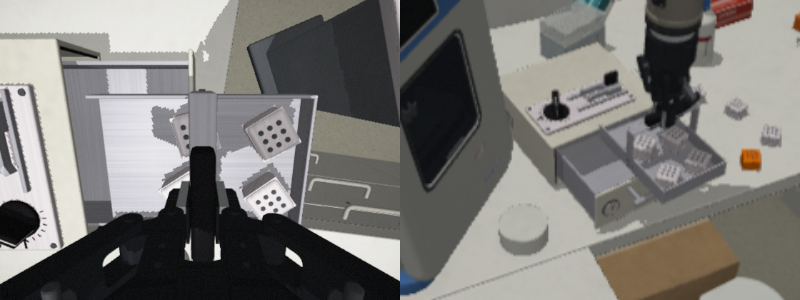

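Tray is level with all four tins, lip pointing at the cabinet over the open drawer. Drawer front edge is at w5 (190,60), matching the estimate. Advancing and lowering onto the drawer front as the pivot.

Emit:
apply_moves(deltas=[[1,[0,-0.03,0.01],0],[1,[0,-0.07,0.03],0],[1,[0,-0.11,0.06],0],[1,[0,-0.15,0.09],0],[1,[0,-0.17,0.12],0],[1,[0,-0.17,0.15],0],[1,[0,-0.17,0.18],0],[1,[0,-0.17,0.2],0],[1,[0,-0.17,0.21],0],[1,[0,-0.17,0.22],0]])

```text
t: 17.95
eef_pos: [0.4843, -0.039, 0.1629]
tool_rot: [0.001, -0.56, 0.828, -0.002]
contact_force: [-1.4, -6.0, 17.2]
gripper_width: 0.163
grasp_force: 54.6
```

Emit:
apply_moves(deltas=[[1,[0,0,0],0],[1,[0,0,0],0],[1,[0,0,0],0]], squeeze=20)

```text
t: 18.25
eef_pos: [0.484, -0.0389, 0.163]
tool_rot: [0.001, -0.56, 0.829, -0.002]
contact_force: [-1.3, -2.7, 10.1]
gripper_width: 0.16
grasp_force: 52.2
```

Emit:
apply_moves(deltas=[[1,[0,-0.01,0.005],0],[1,[0,-0.02,0.01],0],[1,[0,-0.03,0.015],0],[1,[0,-0.04,0.02],0],[1,[0,-0.05,0.025],0],[1,[0,-0.06,0.03],0],[1,[0,-0.07,0.035],0],[1,[0,-0.07,0.035],0]])

```text
t: 19.05
eef_pos: [0.5009, -0.0453, 0.1605]
tool_rot: [0.002, -0.559, 0.829, -0.005]
contact_force: [-5.9, -11.1, 46.1]
gripper_width: 0.164
grasp_force: 87.4
```

Run:
```python
from h import *
s=bot.read_camera("scene"); b=cv2.resize(s["color"][150:280,220:380,::-1],None,fx=5,fy=4.6)
p=bot.read_camera("wrist")
cv2.imwrite("pics/s6.png",np.hstack([cv2.resize(b,(460,374)),cv2.resize(p["color"][:300,:400,::-1],(340,374))[:374]]))
```

```text
(no output)
```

View pics/s6.png

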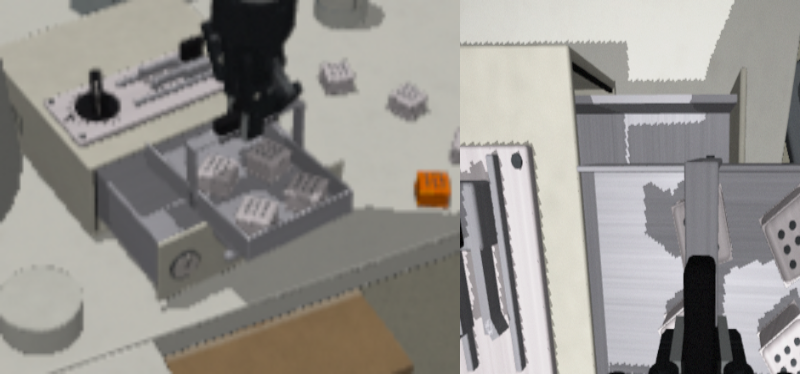

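Pads didn't yield: 46 N up and no tilt, so squeeze doesn't let the grip rotate. Instead I'll back off and widen the finger gap gradually. The tray, resting on the drawer front behind its centre, then tips nose-down, limited by the gap.

Emit:
apply_moves(deltas=[[1,[0,0.01,-0.01],0],[1,[0,0.02,-0.015],0],[1,[0,0.03,-0.02],0],[1,[0,0.03,-0.02],0]])

```text
t: 19.55
eef_pos: [0.4931, -0.0423, 0.1616]
tool_rot: [0.002, -0.559, 0.829, -0.003]
contact_force: [-0.9, -5.3, 18.5]
gripper_width: 0.164
grasp_force: 66.9
```

Run:
```python
from h import *
t,R,o=tool(); d=t-CAB; c,s=np.cos(CY),np.sin(CY); print("cab xy",(c*d[0]+s*d[1]).round(4),(-s*d[0]+c*d[1]).round(4),t[2].round(4)); print(R.round(3).tolist())
for k in ("contact_force","torque","grasp_force","gripper_width"): print(k,np.round(o[k],3))
```

```text
cab xy -0.2048 -0.0 0.1616
[[-0.374, -0.927, 0.006], [-0.927, 0.374, -0.003], [0.0, -0.007, -1.0]]
contact_force [-0.89  -5.304 18.461]
torque [-0.936  0.521 -0.108]
grasp_force 66.908
gripper_width 0.164
```

Emit:
apply_moves(deltas=[[0.82,[0,0,-0.01],0],[0.81,[0,0,-0.01],0],[0.8,[0,-0.01,-0.005],0],[0.79,[0,-0.02,0],0],[0.78,[0,-0.035,0.01],0],[0.77,[0,-0.05,0.02],0],[0.76,[0,-0.065,0.03],0],[0.76,[0,-0.08,0.04],0],[0.76,[0,-0.08,0.04],0]])

```text
t: 20.45
eef_pos: [0.5052, -0.0473, 0.15]
tool_rot: [0.0, -0.56, 0.828, 0.0]
contact_force: [0.0, -0.6, 0.9]
gripper_width: 0.239
grasp_force: 0.6
```

Run:
```python
from h import *
s=bot.read_camera("scene"); b=cv2.resize(s["color"][150:280,220:380,::-1],None,fx=5,fy=4.6)
p=bot.read_camera("wrist")
cv2.imwrite("pics/s7.png",np.hstack([cv2.resize(b,(460,374)),cv2.resize(p["color"][:300,:400,::-1],(340,374))[:374]]))
```

```text
(no output)
```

View pics/s7.png

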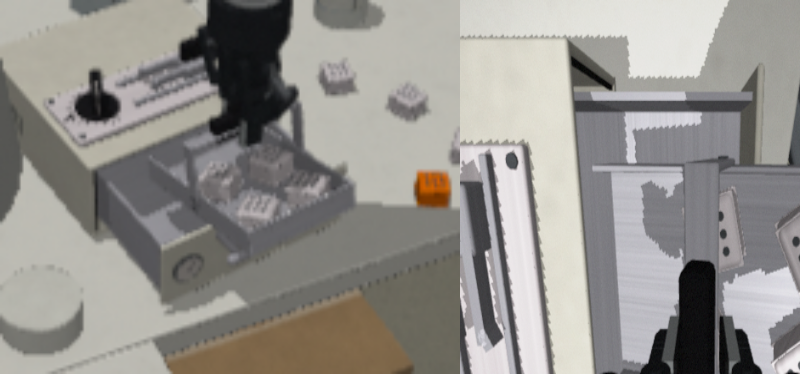

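It works: the tray is now tipped roughly 15° (lip dropped between the drawer walls) with tins still in place. Continuing.

Emit:
apply_moves(deltas=[[0.75,[0,-0.01,0.01],0],[0.74,[0,-0.02,0.02],0],[0.73,[0,-0.03,0.03],0],[0.72,[0,-0.045,0.04],0],[0.71,[0,-0.06,0.05],0],[0.7,[0,-0.075,0.06],0],[0.7,[0,-0.075,0.06],0],[0.7,[0,-0.075,0.06],0],[0.7,[0,-0.075,0.06],0]])

```text
t: 21.45
eef_pos: [0.5186, -0.0528, 0.1383]
tool_rot: [-0.0, -0.56, 0.828, 0.0]
contact_force: [0.9, -1.3, -0.7]
gripper_width: 0.299
grasp_force: 0.3
```

Run:
```python
from h import *
s=bot.read_camera("scene"); b=cv2.resize(s["color"][150:280,220:380,::-1],None,fx=5,fy=4.6)
p=bot.read_camera("wrist")
cv2.imwrite("pics/s8.png",np.hstack([cv2.resize(b,(460,374)),cv2.resize(p["color"][:300,:400,::-1],(340,374))[:374]]))
```

```text
(no output)
```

View pics/s8.png

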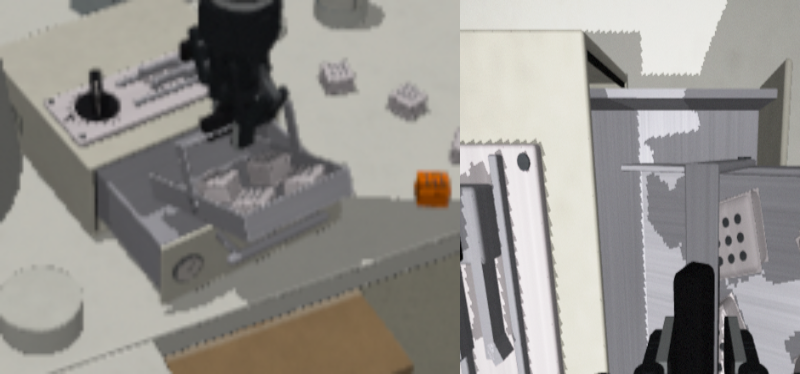

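Emit:
apply_moves(deltas=[[0.69,[0,-0.01,0.01],0],[0.68,[0,-0.02,0.02],0],[0.67,[0,-0.03,0.03],0],[0.66,[0,-0.04,0.04],0],[0.65,[0,-0.05,0.05],0],[0.64,[0,-0.06,0.06],0],[0.64,[0,-0.06,0.06],0],[0.64,[0,-0.06,0.06],0],[0.64,[0,-0.06,0.06],0],[0.64,[0,-0.06,0.06],0]])

```text
t: 22.55
eef_pos: [0.53, -0.0573, 0.1264]
tool_rot: [0.0, -0.56, 0.828, -0.0]
contact_force: [1.3, -0.8, -0.3]
gripper_width: 0.358
grasp_force: 0.8
```

Run:
```python
from h import *
s=bot.read_camera("scene"); b=cv2.resize(s["color"][150:280,220:380,::-1],None,fx=5,fy=4.6)
p=bot.read_camera("wrist")
cv2.imwrite("pics/s9.png",np.hstack([cv2.resize(b,(460,374)),cv2.resize(p["color"][:300,:400,::-1],(340,374))[:374]]))
print(bot.get_obs()["grasp_force"])
```

```text
0.8285292517393827
```

View pics/s9.png

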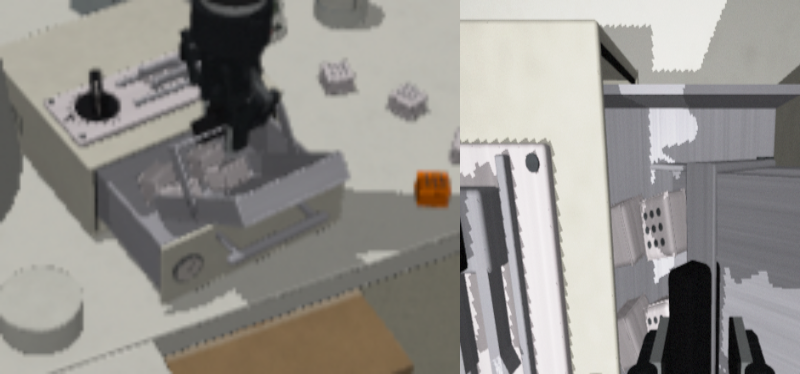

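Tins have slid to the lip. Two seem to be in the drawer past it and two are at the lip. I'll tilt a touch more, with a small shake.

Emit:
apply_moves(deltas=[[0.62,[0,-0.02,0.02],0],[0.61,[0,-0.03,0.025],0],[0.61,[0,0.01,0.0],0],[0.61,[0,0.04,-0.02],0],[0.61,[0,0.0,0.0],0],[0.61,[0,0.04,-0.02],0],[0.61,[0,0.0,0.0],0],[0.61,[0,0.06,-0.03],0],[0.61,[0,0.06,-0.03],0],[0.61,[0,0.06,-0.03],0]])

```text
t: 23.65
eef_pos: [0.5184, -0.0526, 0.1324]
tool_rot: [-0.0, -0.561, 0.828, 0.0]
contact_force: [0.7, 0.5, 0.5]
gripper_width: 0.393
grasp_force: 0.1
```

Run:
```python
from h import *
p,p2=wpic()
L=bot.look_for(p,"tin_1"); a=p["color"][:,:,::-1].copy()
for d in L: print(np.round(d["point"],3).tolist(),round(d["confidence"],2),px(p2,np.array(d["point"])).round())
s=bot.read_camera("scene"); b=cv2.resize(s["color"][150:260,240:360,::-1],(458,420),interpolation=cv2.INTER_CUBIC)
cv2.imwrite("pics/s10.png",cv2.resize(np.hstack([a[:,:440],b]),(800,374)))
```

```text
[0.535, -0.085, 0.049] 0.76 [243. 188.]
[0.561, -0.1, 0.053] 0.68 [199. 183.]
[0.556, -0.042, 0.044] 0.49 [241. 248.]
```

View pics/s10.png

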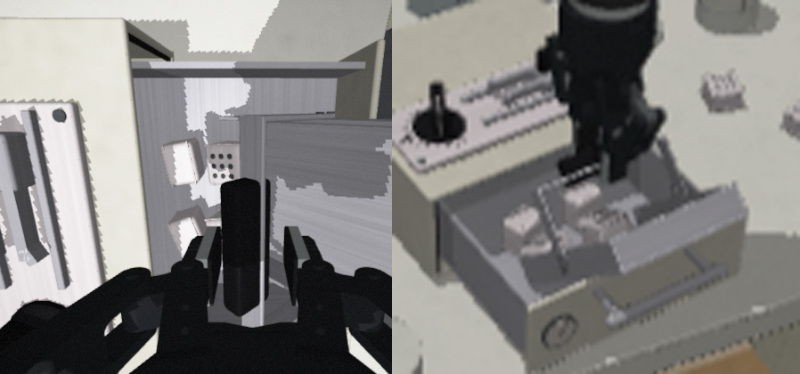

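First pair is in the drawer, and the second pair is near the lip at w(240,160) and (210,225). I'll draw the tray back up its slope so they drop.

Emit:
apply_moves(deltas=[[0.61,[0,0.03,-0.02],0],[0.61,[0,0.06,-0.04],0],[0.61,[0,0.03,-0.02],0],[0.61,[0,0.07,-0.045],0],[0.61,[0,0.04,-0.025],0],[0.61,[0,0.1,-0.06],0],[0.61,[0,0.12,-0.07],0],[0.61,[0,0.12,-0.07],0],[0.61,[0,0.12,-0.07],0]])

```text
t: 24.7
eef_pos: [0.4969, -0.044, 0.1464]
tool_rot: [0.0, -0.56, 0.828, -0.0]
contact_force: [2.6, -0.0, 1.7]
gripper_width: 0.388
grasp_force: 1.6
```

Run:
```python
from h import *
p,p2=wpic()
def cab(t):
    d=np.array(t)-CAB; c,s=np.cos(CY),np.sin(CY); return np.round([c*d[0]+s*d[1],-s*d[0]+c*d[1],t[2]],3)
for d in bot.look_for(p,"tin_1"): print("w",cab(d["point"]),round(d["confidence"],2),px(p2,np.array(d["point"])).round())
for n in ("scene","top"):
  s=bot.read_camera(n)
  for d in bot.look_for(s,"tin_1"): print(n,cab(d["point"]),np.round(d["point"],3),round(d["confidence"],2))
print(cab(bot.get_obs()["eef_pos"]))
a=p["color"][:,:,::-1]; cv2.imwrite("pics/w11.png",a)
```

```text
w [-0.133 -0.022  0.051] 0.83 [192. 187.]
w [-0.132  0.035  0.053] 0.68 [195. 259.]
w [-0.109  0.032  0.049] 0.63 [167. 254.]
w [-0.106 -0.032  0.055] 0.59 [152. 175.]
scene [-0.254 -0.216  0.027] [ 0.367 -0.224  0.027] 0.66
scene [-0.224 -0.298  0.028] [ 0.364 -0.311  0.028] 0.64
scene [-0.114 -0.022  0.052] [ 0.569 -0.097  0.052] 0.59
scene [-0.106  0.048  0.047] [ 0.603 -0.035  0.047] 0.56
scene [-0.047 -0.254  0.025] [ 0.545 -0.337  0.025] 0.51
scene [-0.128 -0.288  0.024] [ 0.456 -0.338  0.024] 0.44
scene [-0.143  0.05   0.034] [ 0.569 -0.019  0.034] 0.42
scene [-0.129 -0.021  0.051] [ 0.555 -0.09   0.051] 0.4
top [-0.218 -0.303  0.026] [ 0.367 -0.319  0.026] 0.62
top [-0.038 -0.258  0.025] [ 0.551 -0.344  0.025] 0.58
[-0.201 -0.     0.146]
```

Emit:
apply_moves(deltas=[[0.63,[0,0.02,-0.01],0],[0.66,[0,0.04,-0.025],0],[0.69,[0,0.06,-0.04],0],[0.72,[0,0.08,-0.05],0],[0.75,[0,0.09,-0.06],0],[0.78,[0,0.1,-0.07],0],[0.82,[0,0.1,-0.075],0],[1,[0,0.1,-0.075],0],[1,[0,0.1,-0.075],0],[1,[0,0.1,-0.075],0],[1,[0,0.1,-0.075],0],[1,[0,0.1,-0.075],0]], squeeze=50)

```text
t: 26.2
eef_pos: [0.4777, -0.0365, 0.1612]
tool_rot: [-0.0, -0.56, 0.828, 0.0]
contact_force: [-2.2, -0.8, 1.6]
gripper_width: 0.166
grasp_force: 49.3
```

Emit:
apply_moves(deltas=[[1,[0,0,-0.05],0],[1,[0,0,-0.1],0],[1,[0,0,-0.15],0],[1,[0,0,-0.2],0],[1,[0,0,-0.25],0],[1,[0,0,-0.25],0],[1,[0,0,-0.25],0]])

```text
t: 26.9
eef_pos: [0.478, -0.0367, 0.2115]
tool_rot: [0.0, -0.56, 0.828, -0.0]
contact_force: [0.2, 0.3, -4.7]
gripper_width: 0.166
grasp_force: 49.4
```

```bash
cat >> h.py <<'E'
def cab(t):
    d=np.array(t)-CAB; c,s=np.cos(CY),np.sin(CY); return np.round([c*d[0]+s*d[1],-s*d[0]+c*d[1],t[2]],3)
E
python3 - <<'E'
from h import *
p,p2=wpic()
for d in bot.look_for(p,"tin_1"): print("w",cab(d["point"]),round(d["confidence"],2),px(p2,np.array(d["point"])).round())
s=bot.read_camera("scene"); b=cv2.resize(s["color"][150:260,220:360,::-1],(510,400),interpolation=cv2.INTER_CUBIC)
cv2.imwrite("pics/w12.png",cv2.resize(np.hstack([cv2.resize(p["color"][:300,:,::-1],(746,400)),b]),(800,254)))
print(cab(bot.get_obs()["eef_pos"]),bot.get_obs()["q"].round(2))
E
```

```text
w [-0.232 -0.014  0.15 ] 0.26 [300. 211.]
[-0.221 -0.001  0.211] [ 0.99  0.47 -1.29  1.98  0.51  1.09  2.23]
```

View pics/w12.png

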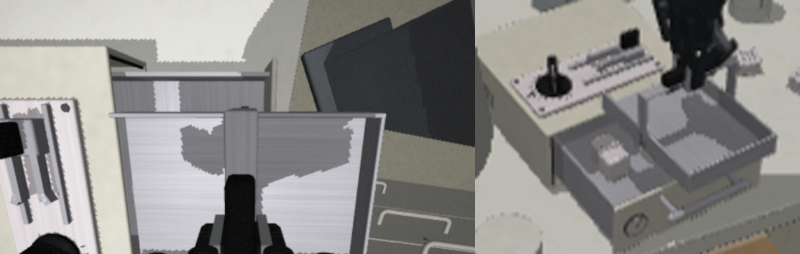

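Tray is empty and level, with the tins lying in the drawer. Returning the tray to where it stood.

Run:
```python
from h import *
plan([.465,.131,.221])
```

```text
at [ 0.478 -0.037  0.211] psi 158.2 q7 2.23 -> d [-0.754  0.37  -0.051] turn 0 dist 0.168
```

Emit:
apply_moves(deltas=[[1,[-0.06,0.15,-0.02],0],[1,[-0.2,0.25,-0.05],0],[1,[-0.34,0.37,-0.05],0],[1,[-0.48,0.37,-0.05],0],[1,[-0.62,0.37,-0.05],0],[1,[-0.75,0.37,-0.05],0],[1,[-0.75,0.37,-0.05],0.02],[1,[-0.75,0.37,-0.05],0.04],[1,[-0.75,0.37,-0.05],0.06],[1,[-0.75,0.37,-0.05],0.08],[1,[-0.75,0.37,-0.05],0.1],[1,[-0.75,0.37,-0.05],0.12]])

```text
t: 28.25
eef_pos: [0.4647, 0.1303, 0.2208]
tool_rot: [-0.0, -0.214, 0.977, 0.0]
contact_force: [-0.3, -0.1, -3.3]
gripper_width: 0.166
grasp_force: 51.3
```

Emit:
apply_moves(deltas=[[1,[0,0,0],0.02],[1,[0,0,0],0.04],[1,[0,0,0],0.06],[1,[0,0,0],0.08],[1,[0,0,0],0.1],[1,[0,0,0],0.12],[1,[0,0,0],0.14],[1,[0,0,0],0.16],[1,[0,0,0],0.18],[1,[0,0,0],0.197],[1,[0,0,0],0.197]])

```text
t: 29.35
eef_pos: [0.4646, 0.1304, 0.2209]
tool_rot: [-0.0, 0.391, 0.921, -0.0]
contact_force: [0.5, 0.2, -4.6]
gripper_width: 0.165
grasp_force: 51.3
```

Run:
```python
from h import *
plan([.486,.31,.21],44)
```

```text
at [0.465 0.13  0.221] psi 44.0 q7 0.15 -> d [0.571 0.701 0.054] turn 0.0 dist 0.181
```

Emit:
apply_moves(deltas=[[1,[0.08,0.1,0.01],0],[1,[0.2,0.24,0.02],0],[1,[0.34,0.41,0.03],0],[1,[0.46,0.57,0.05],0],[1,[0.54,0.66,0.06],0],[1,[0.57,0.7,0.1],0],[1,[0.57,0.7,0.25],0],[1,[0.57,0.7,0.4],0],[1,[0.57,0.7,0.55],0],[1,[0.57,0.7,0.65],0],[1,[0.57,0.7,0.7],0],[1,[0.57,0.7,0.72],0]])

```text
t: 30.55
eef_pos: [0.4862, 0.3083, 0.0761]
tool_rot: [-0.0, 0.39, 0.921, -0.001]
contact_force: [-0.9, 0.3, -3.1]
gripper_width: 0.161
grasp_force: 51.2
```

Emit:
apply_moves(deltas=[[1,[0,0,0.01],0],[1,[0,0,0.02],0],[1,[0,0,0.03],0],[1,[0,0,0.038],0],[1,[0,0,0.042],0],[1,[0,0,0.042],0]])

```text
t: 31.15
eef_pos: [0.4878, 0.3105, 0.0701]
tool_rot: [0.001, 0.39, 0.921, 0.001]
contact_force: [2.8, 0.5, 3.3]
gripper_width: 0.164
grasp_force: 48.7
```

Emit:
apply_moves(deltas=[[0.8,[0,0,0],0],[0.6,[0,0,0],0],[0.4,[0,0,0],0],[0.4,[0,0,0],0],[0.4,[0,0,-0.1],0],[0.4,[0,0,-0.3],0],[0.4,[0,0,-0.55],0],[0.4,[0,0,-0.8],0],[0.4,[0,0,-0.8],0]])

```text
t: 32.05
eef_pos: [0.4887, 0.3127, 0.2358]
tool_rot: [0.003, 0.39, 0.921, 0.005]
contact_force: [-0.1, 0.5, -0.5]
gripper_width: 0.598
grasp_force: 0.0
```

Run:
```python
from h import *
for n in ("scene","top","wrist"):
  s=bot.read_camera(n)
  for t in ("tin_1","tray_grip","tray"):
   print(n,t,[(np.round(d["point"],3).tolist(),round(d["confidence"],2)) for d in bot.look_for(s,t)])
plan([.545,-.341,.25],None)
```

```text
scene tin_1 [([0.574, -0.094, 0.052], 0.62), ([0.599, -0.035, 0.05], 0.61), ([0.544, -0.338, 0.025], 0.52), ([0.548, -0.08, 0.044], 0.47), ([0.366, -0.313, 0.028], 0.47), ([0.568, -0.025, 0.041], 0.46), ([0.368, -0.224, 0.021], 0.45)]
scene tray_grip [([0.483, 0.31, 0.004], 0.84), ([0.614, -0.455, 0.091], 0.43)]
scene tray [([0.48, 0.307, 0.005], 0.57)]
top tin_1 [([0.552, -0.091, 0.054], 0.62), ([0.368, -0.234, 0.023], 0.55)]
top tray_grip [([0.517, 0.282, 0.003], 0.7)]
top tray [([0.518, 0.288, 0.005], 0.62), ([0.616, -0.458, 0.121], 0.39)]
wrist tin_1 [([0.561, -0.024, 0.031], 0.59)]
wrist tray_grip [([0.489, 0.318, 0.004], 0.81)]
wrist tray [([0.491, 0.314, 0.006], 0.85)]
at [0.486 0.31  0.228] psi 44.0 q7 -0.21 -> d [-2.542 -2.05  -0.107] turn 0 dist 0.654
```

All four tins read inside the drawer, and the tray is down at its start pose. Now the bench tins: flying there.

Emit:
apply_moves(deltas=[[0.2,[-0.2,-0.16,-0.15],0],[0.2,[-0.4,-0.32,-0.3],0],[0.2,[-0.6,-0.48,-0.3],0],[0.2,[-0.8,-0.65,-0.3],0],[0.2,[-0.8,-0.65,-0.3],0],[0.2,[-0.8,-0.65,-0.3],0]])

```text
t: 33.25
eef_pos: [0.5049, 0.0997, 0.2887]
tool_rot: [0.0, 0.394, 0.919, -0.001]
contact_force: [0.1, 0.6, -0.3]
gripper_width: 0.802
grasp_force: 0.0
```

Emit:
apply_moves(deltas=[[0.2,[-0.2,-0.16,0],0],[0.2,[-0.4,-0.32,0],0],[0.2,[-0.6,-0.48,0],0],[0.2,[-0.8,-0.65,0],0],[0.2,[-0.8,-0.65,0],0],[0.2,[-0.8,-0.65,0],0]])

```text
t: 33.85
eef_pos: [0.5222, -0.1018, 0.2886]
tool_rot: [-0.0, 0.391, 0.92, 0.0]
contact_force: [0.4, 0.2, 0.4]
gripper_width: 0.803
grasp_force: 0.0
```

Emit:
apply_moves(deltas=[[0.2,[-0.2,-0.16,0],0.02],[0.2,[-0.4,-0.32,0],0.04],[0.2,[-0.6,-0.48,0],0.06],[0.2,[-0.8,-0.66,0],0.08],[0.2,[-0.8,-0.66,0],0.1],[0.2,[-0.8,-0.66,0],0.12],[0.2,[-0.8,-0.66,0],0.14],[0.2,[-0.8,-0.66,0],0.16],[0.2,[-0.8,-0.66,0],0.18],[0.2,[-0.8,-0.66,0],0.183],[0.2,[-0.8,-0.66,0],0.183],[0.2,[-0.8,-0.66,0],0.183]])

```text
t: 35.05
eef_pos: [0.5389, -0.3067, 0.2889]
tool_rot: [-0.0, 0.827, 0.562, 0.0]
contact_force: [-0.3, 0.1, 0.2]
gripper_width: 0.799
grasp_force: 0.0
```

Run:
```python
from h import *
p,p2=wpic(); cv2.imwrite("pics/w13.png",p["color"][:,:,::-1]); np.save("p13.npy",p2["pose"]); print(p["intrinsics"])
print(tool()[0],tool()[2]["q"].round(2))
for d in bot.look_for(p,"tin_1"): print(np.round(d["point"],3).tolist(),round(d["confidence"],2),px(p2,np.array(d["point"])).round())
```

```text
[[325.29604569   0.         283.18028134]
 [  0.         325.29604569 213.12482054]
 [  0.           0.           1.        ]]
[ 0.53872312 -0.30710861  0.28891148] [ 0.72  0.37 -0.39  1.6   0.15  1.2  -0.09]
[0.553, -0.344, 0.03] 0.94 [304. 202.]
[0.372, -0.234, 0.02] 0.94 [140. 172.]
[0.464, -0.348, 0.028] 0.71 [241. 228.]
[0.548, -0.109, 0.042] 0.69 [222.   3.]
[0.378, -0.322, 0.026] 0.66 [174. 234.]
```

View pics/w13.png

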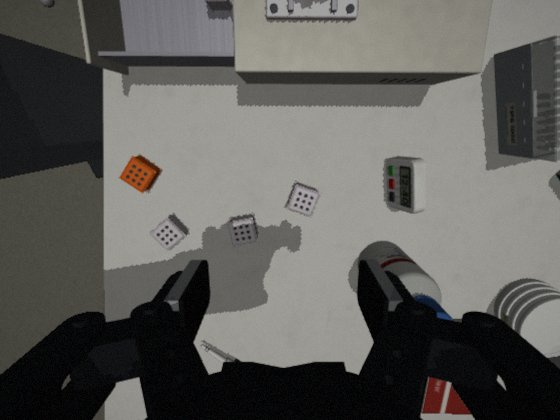

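Wrist view: grey tins at (303,198), (243,230) and (168,233). Orange look-alike is at (140,173), timer at (405,185), bottle at (400,270). Getting tin yaws from the hole patterns.

```bash
cat >> h.py <<'E'
def tinyaw(p2,u,v,z=.026,r=17):
    g=cv2.cvtColor(p2["color"],cv2.COLOR_RGB2GRAY); g=cv2.resize(g[v-r:v+r,u-r:u+r],None,fx=8,fy=8,interpolation=cv2.INTER_CUBIC)
    bh=cv2.morphologyEx(cv2.GaussianBlur(g,(0,0),3),cv2.MORPH_BLACKHAT,cv2.getStructuringElement(cv2.MORPH_ELLIPSE,(41,41)))
    _,b=cv2.threshold(bh,0,255,cv2.THRESH_OTSU)
    n,_,st,ce=cv2.connectedComponentsWithStats(b)
    P=np.array([ray(p2,u-r+(c[0]+.5)/8-.5,v-r+(c[1]+.5)/8-.5,z)[:2] for c,s in zip(ce[1:],st[1:]) if 80<s[4]<1500])
    D=P[:,None]-P[None]; d=np.linalg.norm(D,axis=2)
    m=(d>.006)&(d<.0105); a=np.arctan2(D[...,1],D[...,0])[m]
    yaw=np.degrees(np.angle(np.exp(4j*a).sum()))/4; coh=abs(np.exp(4j*a).mean())
    near=P[np.linalg.norm(P-np.median(P,0),axis=1)<.016]
    return near.mean(0).round(4),round(yaw,1),round(coh,2),len(near)
E
python3 - <<'E'
from h import *
p={"color":cv2.imread("pics/w13.png")[:,:,::-1].copy(),"pose":np.load("p13.npy"),"intrinsics":np.array([[325.296,0,283.18],[0,325.296,213.125],[0,0,1]])}
for u,v in [(303,198),(243,230),(168,233)]: print(tinyaw(p,u,v),ray(p,u,v,.026).round(3))
plan([.551,-.341,.15],-22)
E
```

```text
(array([ 0.5502, -0.3445]), np.float64(-42.1), np.float64(0.76), 10) [ 0.553 -0.34   0.026]
(array([ 0.4615, -0.3537]), np.float64(-11.0), np.float64(1.0), 9) [ 0.464 -0.351  0.026]
(array([ 0.3685, -0.3218]), np.float64(19.4), np.float64(0.91), 10) [ 0.371 -0.319  0.026]
at [ 0.539 -0.307  0.289] psi -21.7 q7 -0.09 -> d [-0.133  0.12   0.694] turn 0.001 dist 0.143
```

Run:
```python
from h import *
plan([.5502,-.3442,.12],-42)
```

```text
at [ 0.539 -0.307  0.289] psi -21.7 q7 -0.09 -> d [-0.149  0.122  0.844] turn 0.056 dist 0.173
```

Emit:
apply_moves(deltas=[[0.35,[-0.149,0.122,0.15],0.02],[0.35,[-0.149,0.122,0.38],0.04],[0.35,[-0.149,0.122,0.6],0.056],[0.35,[-0.149,0.122,0.8],0.056],[0.35,[-0.149,0.122,0.844],0.056],[0.35,[-0.149,0.122,0.844],0.056]], squeeze=30)

```text
t: 35.75
eef_pos: [0.5492, -0.3443, 0.1191]
tool_rot: [-0.001, 0.913, 0.407, -0.001]
contact_force: [0.3, -0.1, 0.9]
gripper_width: 0.646
grasp_force: 0.0
```

Run:
```python
from h import *
p,p2=wpic()
L=[d for d in bot.look_for(p,"tin_1")]
for d in L: print(np.round(d["point"],3).tolist(),round(d["confidence"],2),px(p2,np.array(d["point"])).round())
u,v=px(p2,np.array([.5502,-.3445,.026])).round().astype(int); print(u,v)
try: print(tinyaw(p2,u,v,r=34))
except Exception as e: print(e)
plan([.5502,-.3445,.007],-42)
```

```text
[0.557, -0.344, 0.027] 0.96 [291. 209.]
[0.477, -0.357, 0.026] 0.89 [228. 285.]
[0.382, -0.31, 0.009] 0.81 [115. 305.]
285 216
(array([ 0.5517, -0.3436]), np.float64(-42.9), np.float64(0.87), 9)
at [ 0.551 -0.345  0.122] psi -42.0 q7 -0.43 -> d [-0.001 -0.009  0.577] turn 0.0 dist 0.115
```

Emit:
apply_moves(deltas=[[0.35,[0,0,0.2],0],[0.35,[0,0,0.4],0],[0.35,[0,0,0.52],0],[0.35,[0,0,0.57],0],[0.35,[0,0,0.57],0],[1,[0,0,0.57],0],[1,[0,0,0.57],0],[1,[0,0,0.57],0],[1,[0,0,0.57],0],[1,[0,0,0.4],0],[1,[0,0,0.1],0],[1,[0,0,-0.15],0]])

```text
t: 37.05
eef_pos: [0.5495, -0.3445, 0.1421]
tool_rot: [-0.0, 0.914, 0.407, -0.0]
contact_force: [0.6, -0.7, -0.9]
gripper_width: 0.391
grasp_force: 30.7
```

Run:
```python
from h import *
print(bot.get_obs()["gripper_width"])
plan([*cw(-.195,-.062)[:2],.15],68)
plan([*cw(-.195,-.062)[:2],.15],-112)
```

```text
0.39104436236268014
at [ 0.55  -0.345  0.142] psi -42.0 q7 -0.42 -> d [ 0.66  -1.069 -0.039] turn -0.306 dist 0.251
at [ 0.55  -0.345  0.142] psi -42.0 q7 -0.42 -> d [ 0.66  -1.069 -0.039] turn 0.194 dist 0.251
```

Emit:
apply_moves(deltas=[[1,[0.15,-0.2,-0.05],0.02],[1,[0.3,-0.4,-0.05],0.04],[1,[0.45,-0.6,-0.05],0.06],[1,[0.6,-0.8,-0.05],0.08],[1,[0.66,-1,-0.05],0.1],[1,[0.66,-1,-0.05],0.12],[1,[0.66,-1,-0.05],0.14],[1,[0.66,-1,-0.05],0.16],[1,[0.66,-1,-0.05],0.18],[1,[0.66,-1,-0.05],0.194],[1,[0.66,-1,-0.05],0.194]])

```text
t: 38.15
eef_pos: [0.4899, -0.1127, 0.151]
tool_rot: [0.0, 0.982, -0.19, 0.001]
contact_force: [-0.4, 0.5, -0.2]
gripper_width: 0.391
grasp_force: 30.7
```

Run:
```python
from h import *
plan([*cw(-.19,-.053)[:2],.038],-112)
p,p2=wpic()
for d in bot.look_for(p,"tin_1"): print(cab(d["point"]),round(d["confidence"],2),px(p2,np.array(d["point"])).round())
cv2.imwrite("pics/w14.png",p["color"][:,:,::-1])
```

```text
at [ 0.49  -0.113  0.151] psi -111.9 q7 -1.9 -> d [-0.044 -0.067  0.565] turn 0.0 dist 0.114
[-0.116  0.036  0.051] 0.95 [141. 125.]
[-0.243 -0.222  0.019] 0.9 [452. 269.]
[-0.133 -0.024  0.052] 0.82 [225. 150.]
[-0.123 -0.282  0.017] 0.8 [545. 135.]
[-0.205 -0.296  0.022] 0.79 [544. 231.]
[-0.111 -0.032  0.05 ] 0.77 [235. 120.]
[-0.171 -0.069  0.172] 0.7 [290. 270.]
[-0.136  0.035  0.052] 0.57 [144. 154.]
```

Emit:
apply_moves(deltas=[[1,[-0.044,-0.067,0.15],0],[1,[-0.044,-0.067,0.3],0],[1,[-0.044,-0.067,0.45],0],[1,[-0.044,-0.067,0.54],0],[1,[-0.044,-0.067,0.565],0],[1,[-0.044,-0.067,0.565],0],[0.53,[-0.044,-0.067,0.565],0],[0.53,[-0.044,-0.067,0.565],0],[0.53,[-0.044,-0.067,0.45],0],[0.53,[-0.044,-0.067,0.25],0],[0.5,[-0.044,-0.067,0],0],[0.4,[-0.044,-0.067,-0.1],0]])

```text
t: 39.45
eef_pos: [0.4889, -0.0974, 0.1754]
tool_rot: [-0.0, 0.982, -0.189, 0.004]
contact_force: [0.4, 0.2, 0.1]
gripper_width: 0.6
grasp_force: 0.0
```

Run:
```python
from h import *
p,p2=wpic()
for d in bot.look_for(p,"tin_1"): print(cab(d["point"]),round(d["confidence"],2))
plan([.4615,-.3537,.12],-11)
```

```text
[-0.241 -0.22   0.019] 0.85
[-0.137  0.039  0.054] 0.74
[-0.209 -0.297  0.024] 0.74
[-0.181 -0.054  0.045] 0.7
[-0.113  0.037  0.052] 0.66
[-0.133 -0.021  0.054] 0.62
[-0.122 -0.28   0.02 ] 0.6
[-0.113 -0.03   0.05 ] 0.55
[-0.349  0.251  0.008] 0.27
at [ 0.489 -0.097  0.175] psi -111.8 q7 -1.93 -> d [0.346 1.241 0.274] turn -0.28 dist 0.263
```

Emit:
apply_moves(deltas=[[0.35,[0.07,0.2,0],-0.02],[0.35,[0.13,0.4,0],-0.04],[0.35,[0.2,0.6,0],-0.06],[0.35,[0.26,0.8,0],-0.08],[0.35,[0.3,1,0],-0.1],[0.35,[0.3,1,0],-0.12],[0.35,[0.3,1,0],-0.14],[0.35,[0.3,1,0],-0.16],[0.35,[0.3,1,0],-0.18],[0.35,[0.3,1,0],-0.2],[0.35,[0.3,1,0],-0.22],[0.35,[0.3,1,0],-0.24]])

```text
t: 40.75
eef_pos: [0.4672, -0.3049, 0.1695]
tool_rot: [-0.0, 0.844, 0.536, -0.0]
contact_force: [-0.6, -0.3, -1.0]
gripper_width: 0.651
grasp_force: 0.0
```

Run:
```python
from h import *
plan([.4615,-.3537,.12],-11)
```

```text
at [ 0.467 -0.305  0.17 ] psi -25.1 q7 -0.11 -> d [-0.233  0.078  0.247] turn -0.039 dist 0.07
```

Emit:
apply_moves(deltas=[[0.35,[-0.1,0.04,0.1],-0.02],[0.35,[-0.233,0.078,0.247],-0.039],[0.35,[-0.233,0.078,0.247],-0.039],[0.35,[-0.233,0.078,0.247],-0.039]])

```text
t: 41.15
eef_pos: [0.4605, -0.3538, 0.1194]
tool_rot: [-0.001, 0.775, 0.632, -0.0]
contact_force: [1.2, 0.1, 1.0]
gripper_width: 0.654
grasp_force: 0.0
```

Run:
```python
from h import *
p,p2=wpic()
for d in bot.look_for(p,"tin_1"): print(np.round(d["point"],3).tolist(),round(d["confidence"],2),px(p2,np.array(d["point"])).round())
u,v=px(p2,np.array([.4615,-.3537,.026])).round().astype(int); print(u,v)
c,y,_,_=r=tinyaw(p2,u,v,r=34); print(r)
plan([*c,.007],y)
```

```text
[0.375, -0.238, 0.02] 0.72 [128.  80.]
[0.46, -0.347, 0.029] 0.71 [281. 210.]
[0.607, -0.444, 0.059] 0.5 [513. 311.]
285 216
(array([ 0.4595, -0.3538]), np.float64(-7.6), np.float64(0.59), 10)
at [ 0.462 -0.353  0.121] psi -11.4 q7 0.16 -> d [-0.007 -0.013  0.57 ] turn -0.011 dist 0.114
```

Emit:
apply_moves(deltas=[[0.35,[0,-0.01,0.2],0],[0.35,[0,-0.01,0.4],0],[0.35,[0,-0.01,0.52],0],[0.35,[0,-0.01,0.57],0],[0.35,[0,-0.01,0.57],0],[1,[0,-0.01,0.57],0],[1,[0,-0.01,0.57],0],[1,[0,-0.01,0.57],0],[1,[0,-0.01,0.57],0],[1,[0,0,0.4],0],[1,[0,0,0.1],0],[1,[0,0,-0.15],0]])

```text
t: 42.45
eef_pos: [0.4613, -0.3536, 0.1425]
tool_rot: [-0.0, 0.774, 0.633, -0.0]
contact_force: [1.0, -1.0, -0.3]
gripper_width: 0.392
grasp_force: 30.5
```

Run:
```python
from h import *
plan([*cw(-.19,.053)[:2],.16],-112)
```

```text
at [ 0.461 -0.354  0.142] psi -11.4 q7 0.17 -> d [ 1.804 -0.03  -0.087] turn 0.279 dist 0.361
```

Emit:
apply_moves(deltas=[[1,[0.15,0,-0.06],0],[1,[0.35,0,-0.09],0],[1,[0.55,-0.01,-0.09],0],[1,[0.75,-0.01,-0.09],0],[1,[0.9,-0.015,-0.09],0],[1,[0.9,-0.015,-0.09],0]])

```text
t: 43.05
eef_pos: [0.4956, -0.1716, 0.1598]
tool_rot: [0.0, 0.771, 0.636, 0.001]
contact_force: [0.4, -0.2, -1.0]
gripper_width: 0.388
grasp_force: 30.5
```

Emit:
apply_moves(deltas=[[1,[0.15,0,0],0.02],[1,[0.35,0,0],0.04],[1,[0.55,-0.01,0],0.06],[1,[0.75,-0.01,0],0.08],[1,[0.9,-0.015,0],0.1],[1,[0.9,-0.015,0],0.12],[1,[0.9,-0.015,0],0.14],[1,[0.9,-0.015,0],0.16],[1,[0.9,-0.015,0],0.18],[1,[0.9,-0.015,0],0.2],[1,[0.9,-0.015,0],0.22],[1,[0.9,-0.015,0],0.24]])

```text
t: 44.25
eef_pos: [0.5272, -0.0007, 0.1593]
tool_rot: [0.0, 0.997, -0.071, 0.0]
contact_force: [-0.5, -0.4, -0.2]
gripper_width: 0.388
grasp_force: 30.5
```

Emit:
apply_moves(deltas=[[1,[0,0,0],0.02],[1,[0,0,0],0.039],[1,[0,0,0],0.039]])

```text
t: 44.55
eef_pos: [0.5273, -0.0005, 0.1593]
tool_rot: [0.0, 0.982, -0.19, 0.0]
contact_force: [0.4, -0.7, -1.1]
gripper_width: 0.39
grasp_force: 30.5
```

Run:
```python
from h import *
plan([*cw(-.19,.053)[:2],.038],-112)
p,p2=wpic()
for d in bot.look_for(p,"tin_1"): print(cab(d["point"]),round(d["confidence"],2))
```

```text
at [ 0.527 -0.001  0.159] psi -111.9 q7 -2.13 -> d [-0.007 -0.007  0.606] turn 0.0 dist 0.121
[-0.113 -0.027  0.052] 0.98
[-0.249 -0.204  0.001] 0.82
[-0.116  0.038  0.05 ] 0.74
[-0.133 -0.018  0.054] 0.71
[-0.133  0.039  0.052] 0.66
[-0.184  0.053  0.181] 0.64
[-0.181 -0.052  0.042] 0.58
[-0.118  0.007  0.092] 0.23
```

Emit:
apply_moves(deltas=[[1,[-0.01,-0.01,0.15],0],[1,[-0.01,-0.01,0.3],0],[1,[-0.01,-0.01,0.45],0],[1,[-0.01,-0.01,0.57],0],[1,[-0.01,-0.01,0.606],0],[1,[-0.01,-0.01,0.606],0],[0.53,[-0.01,-0.01,0.606],0],[0.53,[-0.01,-0.01,0.606],0],[0.53,[-0.01,-0.01,0.45],0],[0.53,[-0.01,-0.01,0.25],0],[0.5,[-0.01,-0.01,0],0],[0.4,[-0.01,-0.01,-0.1],0]])

```text
t: 45.85
eef_pos: [0.5286, 0.003, 0.1845]
tool_rot: [-0.001, 0.982, -0.189, 0.004]
contact_force: [1.2, 0.4, -0.4]
gripper_width: 0.602
grasp_force: 0.0
```

Run:
```python
from h import *
p,p2=wpic()
for d in bot.look_for(p,"tin_1"): print(cab(d["point"]),round(d["confidence"],2))
s=bot.read_camera("scene")
for d in bot.look_for(s,"tin_1"): print("s",np.round(d["point"],3),cab(d["point"]),round(d["confidence"],2))
plan([.3685,-.3218,.15],-71)
plan([.3685,-.3218,.15],19)
```

```text
[-0.113 -0.024  0.051] 0.83
[-0.134 -0.019  0.053] 0.81
[-0.183 -0.051  0.042] 0.78
[-0.137  0.042  0.05 ] 0.77
[-0.192  0.055  0.046] 0.76
[-0.112  0.04   0.053] 0.66
[-0.244 -0.209  0.013] 0.61
s [ 0.563 -0.026  0.042] [-0.146  0.041  0.042] 0.72
s [ 0.488 -0.093  0.046] [-0.191 -0.049  0.046] 0.6
s [ 0.546 -0.084  0.044] [-0.14  -0.018  0.044] 0.59
s [ 0.574 -0.094  0.049] [-0.111 -0.018  0.049] 0.59
s [ 0.368 -0.225  0.028] [-0.253 -0.216  0.028] 0.55
s [ 0.361 -0.314  0.027] [-0.225 -0.301  0.027] 0.5
s [0.53  0.009 0.043] [-0.19   0.061  0.043] 0.47
s [ 0.6   -0.034  0.048] [-0.109  0.047  0.048] 0.39
at [0.526 0.003 0.18 ] psi -111.8 q7 -2.13 -> d [-0.128  1.8    0.147] turn -0.113 dist 0.362
at [0.526 0.003 0.18 ] psi -111.8 q7 -2.13 -> d [-0.128  1.8    0.147] turn -0.363 dist 0.362
```

Emit:
apply_moves(deltas=[[0.35,[-0.01,0.2,0],0],[0.35,[-0.02,0.4,0],0],[0.35,[-0.04,0.6,0],0],[0.35,[-0.06,0.8,0],0],[0.35,[-0.06,0.9,0],0],[0.35,[-0.06,0.9,0],0]])

```text
t: 46.65
eef_pos: [0.4451, -0.1628, 0.1774]
tool_rot: [0.001, 0.981, -0.192, -0.002]
contact_force: [0.2, 0.2, 0.1]
gripper_width: 0.655
grasp_force: 0.0
```

Emit:
apply_moves(deltas=[[0.35,[-0.01,0.2,0],-0.02],[0.35,[-0.02,0.4,0.05],-0.04],[0.35,[-0.04,0.6,0.1],-0.06],[0.35,[-0.07,0.8,0.15],-0.08],[0.35,[-0.07,0.9,0.2],-0.1],[0.35,[-0.07,0.9,0.25],-0.113],[0.35,[-0.07,0.9,0.25],-0.113],[0.35,[-0.07,0.9,0.25],-0.113]])

```text
t: 47.45
eef_pos: [0.3682, -0.3204, 0.1281]
tool_rot: [-0.001, 0.987, 0.163, -0.0]
contact_force: [-0.6, -0.4, 1.1]
gripper_width: 0.651
grasp_force: 0.0
```

Run:
```python
from h import *
p,p2=wpic()
for d in bot.look_for(p,"tin_1"): print(np.round(d["point"],3).tolist(),round(d["confidence"],2),px(p2,np.array(d["point"])).round())
u,v=px(p2,np.array([.3685,-.3218,.026])).round().astype(int); print(u,v)
c,y,_,_=r=tinyaw(p2,u,v,r=32); print(r)
plan([*c,.007],-71)
```

```text
[0.373, -0.235, 0.022] 0.93 [180. 171.]
[0.376, -0.321, 0.025] 0.91 [287. 203.]
285 213
(array([ 0.3677, -0.3202]), np.float64(17.8), np.float64(0.97), 9)
at [ 0.369 -0.321  0.129] psi -71.1 q7 -0.69 -> d [-0.004 -0.004  0.609] turn -0.0 dist 0.122
```

Emit:
apply_moves(deltas=[[0.35,[0,0,0.2],0],[0.35,[0,0,0.4],0],[0.35,[0,0,0.55],0],[0.35,[0,0,0.605],0],[0.35,[0,0,0.605],0],[1,[0,0,0.605],0],[1,[0,0,0.605],0],[1,[0,0,0.605],0],[1,[0,0,0.605],0],[1,[0,0,0.4],0],[1,[0,0,0.1],0],[1,[0,0,-0.15],0]])

```text
t: 48.75
eef_pos: [0.3674, -0.3214, 0.1508]
tool_rot: [-0.0, 0.987, 0.164, -0.0]
contact_force: [0.9, -1.2, -0.2]
gripper_width: 0.393
grasp_force: 30.4
```

Run:
```python
from h import *
plan([*cw(-.195,.002)[:2],.16],-22)
```

```text
at [ 0.367 -0.321  0.151] psi -71.2 q7 -0.68 -> d [ 1.089 -1.093 -0.046] turn -0.137 dist 0.309
```

Emit:
apply_moves(deltas=[[1,[0.1,-0.1,-0.03],-0.02],[1,[0.25,-0.25,-0.05],-0.04],[1,[0.4,-0.4,-0.05],-0.06],[1,[0.55,-0.55,-0.05],-0.08],[1,[0.7,-0.7,-0.05],-0.1],[1,[0.85,-0.85,-0.05],-0.12],[1,[1,-1,-0.05],-0.137],[1,[1,-1,-0.05],-0.137],[1,[1,-1,-0.05],-0.137]])

```text
t: 49.65
eef_pos: [0.4928, -0.067, 0.1592]
tool_rot: [0.0, 0.828, 0.561, 0.0]
contact_force: [-0.1, -0.2, -0.5]
gripper_width: 0.391
grasp_force: 30.4
```

Run:
```python
from h import *
plan([*cw(-.197,.001)[:2],.05],-22)
p,p2=wpic()
for d in bot.look_for(p,"tin_1"): print(cab(d["point"]),round(d["confidence"],2))
```

```text
at [ 0.493 -0.067  0.159] psi -21.7 q7 -0.51 -> d [ 0.12  -0.006  0.546] turn 0.001 dist 0.112
[-0.139  0.039  0.054] 0.9
[-0.11   0.039  0.052] 0.81
[-0.108 -0.024  0.052] 0.69
[-0.196 -0.018  0.177] 0.66
[-0.187 -0.042  0.041] 0.66
[-0.136 -0.017  0.052] 0.62
[-0.202  0.078  0.047] 0.55
```

Emit:
apply_moves(deltas=[[1,[0.15,-0.005,0.1],0],[1,[0.15,-0.005,0.25],0],[1,[0.15,-0.005,0.4],0],[1,[0.15,-0.005,0.5],0],[1,[0.15,-0.005,0.545],0],[1,[0.15,-0.005,0.545],0],[0.53,[0.15,-0.005,0.545],0],[0.53,[0.15,-0.005,0.545],0],[0.53,[0.15,-0.005,0.4],0],[0.53,[0.15,-0.005,0.2],0],[0.53,[0.15,-0.005,0],0],[0.7,[0.15,-0.005,-0.1],0]])

```text
t: 50.95
eef_pos: [0.5047, -0.0395, 0.1832]
tool_rot: [0.002, 0.828, 0.56, 0.003]
contact_force: [0.9, 0.2, 0.3]
gripper_width: 0.317
grasp_force: 0.0
```

Run:
```python
from h import *
p,p2=wpic()
for d in bot.look_for(p,"tin_1"): print(cab(d["point"]),round(d["confidence"],2))
for n in ("scene","top"):
  s=bot.read_camera(n)
  for t in ("tin_1","tray","tray_grip","drawer_handle"):
    for d in bot.look_for(s,t): print(n,t,np.round(d["point"],3),cab(d["point"]),round(d["confidence"],2))
cv2.imwrite("pics/a.png",np.hstack([cv2.resize(p["color"][:,:,::-1],(400,300)),cv2.resize(s["color"][100:310,130:410,::-1],(400,300),interpolation=cv2.INTER_CUBIC)]))
```

```text
[-0.193  0.007  0.043] 0.85
[-0.106  0.043  0.05 ] 0.73
[-0.198  0.079  0.045] 0.71
[-0.138  0.044  0.051] 0.7
[-0.184 -0.052  0.043] 0.68
[-0.137 -0.015  0.055] 0.6
[-0.107 -0.026  0.052] 0.56
[ 0.11  -0.216  0.004] 0.44
scene tin_1 [ 0.545 -0.082  0.047] [-0.141 -0.018  0.047] 0.64
scene tin_1 [ 0.507 -0.04   0.046] [-0.193  0.007  0.046] 0.64
scene tin_1 [ 0.599 -0.035  0.049] [-0.109  0.047  0.049] 0.56
scene tin_1 [ 0.564 -0.025  0.042] [-0.145  0.042  0.042] 0.5
scene tin_1 [ 0.37  -0.23   0.029] [-0.249 -0.22   0.029] 0.49
scene tray [0.48  0.307 0.004] [-0.347  0.319  0.004] 0.77
scene tray_grip [0.484 0.312 0.007] [-0.346  0.325  0.007] 0.81
scene drawer_handle [ 0.514 -0.043  0.04 ] [-0.185  0.007  0.04 ] 0.81
top tray [0.487 0.309 0.005] [-0.342  0.323  0.005] 0.9
top tray_grip [0.489 0.308 0.003] [-0.34   0.323  0.003] 0.56
top drawer_handle [0.519 0.012 0.019] [-0.201  0.06   0.019] 0.98
```

View pics/a.png

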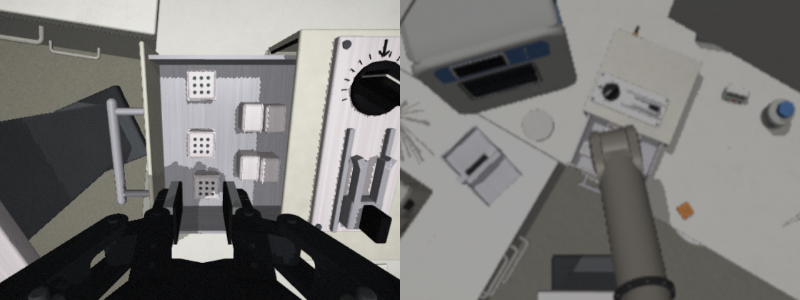

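All seven tins lie in the drawer: two front ones at (200,85) and (200,143), a third at (207,185), and pairs at (250,117) and (250,165). The tray is empty on the bench. Handle bar is at wrist column ~119/400. Now I'll grasp it and push shut.

Run:
```python
from h import *
p,p2=wpic()
a=ray(p2,167,142,.08); b=ray(p2,170,278,.08); print(cab(a),cab(b))
g=cv2.cvtColor(p["color"],cv2.COLOR_RGB2GRAY)
for v in (180,210,240): print(g[v,150:215:3])
m=(a+b)/2
plan([*cw(cab(m)[0],0)[:2],.18],-22)
```

```text
[-0.281  0.06   0.08 ] [-0.289 -0.048  0.08 ]
[ 54  60 163 183 160 135  85  50  68  80  77  79  80  79  68  37  54 123
 118 216 176  83]
[ 52  50  56 163 177 163 138  84  51  53  50  47  78  77  78  81  88  78
  81 158 225 113]
[119 118 123 128 159 182 163 136  79 121 123 120 121 123 122 122 122 114
 126 152 202 208]
at [ 0.503 -0.039  0.178] psi -21.8 q7 -0.56 -> d [-0.029 -0.44  -0.008] turn 0.0 dist 0.088
```

Run:
```python
from h import *
plan([*cw(-.283,.078)[:2],.18],68)
```

```text
at [ 0.503 -0.039  0.178] psi -21.8 q7 -0.56 -> d [ 0.361 -0.429 -0.009] turn -0.25 dist 0.112
```

Emit:
apply_moves(deltas=[[1,[0.15,-0.18,-0.02],-0.02],[1,[0.3,-0.36,-0.02],-0.04],[1,[0.361,-0.429,-0.02],-0.06],[1,[0.361,-0.429,-0.02],-0.08],[1,[0.361,-0.429,-0.02],-0.1],[1,[0.361,-0.429,-0.02],-0.12],[1,[0.361,-0.429,-0.02],-0.14],[1,[0.361,-0.429,-0.02],-0.16],[1,[0.361,-0.429,-0.02],-0.18],[1,[0.361,-0.429,-0.02],-0.2],[1,[0.361,-0.429,-0.02],-0.22],[1,[0.361,-0.429,-0.02],-0.24]], squeeze=30)

```text
t: 52.8
eef_pos: [0.45, 0.0594, 0.1826]
tool_rot: [-0.0, 0.218, 0.976, 0.0]
contact_force: [-0.4, 0.1, 0.2]
gripper_width: 0.0
grasp_force: 0.0
```

Run:
```python
from h import *
plan([*cw(-.283,.078)[:2],.065],68)
```

```text
at [0.45  0.059 0.183] psi 64.9 q7 0.67 -> d [ 0.    -0.001  0.588] turn -0.009 dist 0.118
```

Emit:
apply_moves(deltas=[[1,[0,0,0.15],-0.009],[1,[0,0,0.3],-0.009],[1,[0,0,0.42],-0.009],[1,[0,0,0.5],-0.009],[1,[0,0,0.55],-0.009],[1,[0,0,0.588],-0.009],[1,[0,0,0.588],-0.009]])

```text
t: 53.5
eef_pos: [0.4501, 0.0597, 0.0647]
tool_rot: [-0.0, 0.192, 0.981, 0.0]
contact_force: [0.4, 1.6, -0.4]
gripper_width: 0.001
grasp_force: 0.3
```

Emit:
apply_moves(deltas=[[1,[-0.06,0,0],0],[1,[-0.12,0,0],0],[1,[-0.19,0,0],0],[1,[-0.26,0,0],0],[1,[-0.33,0,0],0],[1,[-0.4,0,0],0],[1,[-0.47,0,0],0],[1,[-0.54,0,0],0],[1,[-0.6,0,0],0],[1,[-0.66,0,0],0],[1,[-0.7,0,0],0],[1,[-0.7,0,0],0]])

```text
t: 54.7
eef_pos: [0.581, 0.0053, 0.0651]
tool_rot: [0.001, 0.193, 0.981, -0.0]
contact_force: [0.1, 0.0, -0.3]
gripper_width: -0.005
grasp_force: 0.0
```

Run:
```python
from h import *
t,R,o=tool(); print(cab(t),R[:,0].round(2)); 
s=bot.read_camera("scene")
for d in bot.look_for(s,"drawer_handle"): print(cab(d["point"]),d["confidence"])
```

```text
[-0.141  0.077  0.065] [-0.93  0.38 -0.  ]
[-0.135  0.001  0.064] 0.77
```

Emit:
apply_moves(deltas=[[1,[-0.015,0,0],0],[1,[-0.03,0,0],0],[1,[-0.045,0,0],0],[1,[-0.06,0,0],0],[1,[-0.07,0,0],0],[1,[-0.07,0,0],0]])

```text
t: 55.4
eef_pos: [0.593, 0.0009, 0.0651]
tool_rot: [0.0, 0.193, 0.981, 0.0]
contact_force: [-0.8, -0.4, -0.5]
gripper_width: 0.002
grasp_force: 0.2
```

Emit:
apply_moves(deltas=[[1,[-0.01,0,0],0],[1,[-0.02,0,0],0],[1,[-0.02,0,0],0]])

```text
t: 55.7
eef_pos: [0.5966, -0.0005, 0.0651]
tool_rot: [0.0, 0.193, 0.981, 0.0]
contact_force: [-1.5, 0.3, -0.4]
gripper_width: -0.004
grasp_force: 0.3
```

Emit:
apply_moves(deltas=[[1,[-0.01,0,0],0],[1,[-0.02,0,0],0],[1,[-0.02,0,0],0]])

```text
t: 56.0
eef_pos: [0.5969, -0.0005, 0.0649]
tool_rot: [-0.003, 0.192, 0.981, -0.0]
contact_force: [-10.6, 2.3, 7.6]
gripper_width: 0.002
grasp_force: 5.8
```

Drawer met its stop at 10 N, shut. Backing off and going over the knob; in w3 its pointer is about 72° before the mark, so I turn clockwise.

Emit:
apply_moves(deltas=[[1,[0.05,0,0],0],[1,[0.1,0,0],0],[1,[0.1,0,-0.2],0],[1,[0.1,0,-0.4],0],[1,[0.1,0,-0.6],0],[1,[0.1,0,-0.8],0],[1,[0.1,0,-0.92],0],[1,[0.1,0,-0.92],0]])

```text
t: 56.8
eef_pos: [0.5837, 0.0064, 0.2535]
tool_rot: [0.004, 0.193, 0.981, 0.001]
contact_force: [0.5, -0.2, -0.1]
gripper_width: -0.003
grasp_force: 0.0
```

Run:
```python
from h import *
s=bot.read_camera("scene")
for t in ("drawer_handle","knob_grip","lock_tab"):
  for d in bot.look_for(s,t): print(t,cab(d["point"]),d["confidence"])
plan([.669,-.035,.25],50)
```

```text
drawer_handle [-0.122  0.019  0.067] 0.6
knob_grip [-0.051  0.076  0.124] 0.65
knob_grip [-0.122  0.018  0.067] 0.65
lock_tab [-0.046 -0.033  0.132] 0.53
at [0.581 0.005 0.248] psi 67.8 q7 0.84 -> d [-0.485 -0.02  -0.012] turn 0.049 dist 0.097
```

Emit:
apply_moves(deltas=[[0.5,[-0.15,-0.01,-0.01],0.02],[0.5,[-0.35,-0.02,-0.01],0.04],[0.5,[-0.485,-0.02,-0.01],0.049],[0.5,[-0.485,-0.02,-0.01],0.049],[0.5,[-0.485,-0.02,-0.01],0.049],[0.5,[-0.485,-0.02,-0.01],0.049]])

```text
t: 57.6
eef_pos: [0.6686, -0.0336, 0.2501]
tool_rot: [-0.001, 0.34, 0.941, -0.0]
contact_force: [0.0, -0.5, 0.6]
gripper_width: 0.501
grasp_force: 0.0
```

Run:
```python
from h import *
p,p2=wpic(); cv2.imwrite("pics/k.png",p["color"][:,:,::-1])
for t in ("knob_grip","lock_tab"):
  for d in bot.look_for(p,t): print(t,np.round(d["point"],3),cab(d["point"]),round(d["confidence"],2))
g=cv2.cvtColor(p["color"],cv2.COLOR_RGB2GRAY)
u,v=px(p2,np.array([.669,-.035,.13])).round().astype(int); print(u,v)
r=60; sub=g[v-r:v+r,u-r:u+r]; b=(sub<60).astype(np.uint8)
n,l,st,ce=cv2.connectedComponentsWithStats(b)
for i in range(1,n):
  if st[i,4]>150: 
    rc=cv2.minAreaRect(np.argwhere(l==i)[:,::-1].astype(np.float32)); print(st[i],ce[i].round()+[u-r,v-r],rc)
print("\n".join("".join(" .:-=+*#%@"[9-min(9,int(x)*10//256)] for x in row[::2]) for row in sub[::3]))
plan([.669,-.035,.124],50)
```

```text
knob_grip [ 0.674 -0.033  0.121] [-0.04   0.077  0.121] 0.61
lock_tab [ 0.631 -0.127  0.135] [-0.045 -0.027  0.135] 0.61
283 209
[  38   33   52   62 2166] [286. 209.] ((61.61174774169922, 60.41108703613281), (51.13325500488281, 56.383907318115234), 43.36342239379883)
[  0 107  15  13 192] [230. 262.] ((7.0, 113.0), (12.0, 14.0), 90.0)
[106 107  14  13 176] [336. 262.] ((112.5, 113.0), (12.0, 13.0), 90.0)
:::::::::::::::::::::::::::::::::::::::::::::-==-:::-:::::::
:::::::::::::::::::::::::::::::::::::::::-**+-:::-:::-::::::
=:::::::::::::::::::::::::::::::::::+=*+=-:::-+=:-:::-::::::
+=::::::::::::::::::::::::::::::=*=+-:::::::*###=:-::--:::::
+++-::::::::::::::::::::::-:=*+--:::::::::::*###-:-:::-:::::
++++=:::::::::::::::-::+*++-:::::::::::::::::::::::-::-:::::
+++++=:::::::::::--*++-::::::::::::::::::::::::::::-:::-::::
+++++++-:::-:=+*+=-::::::::::::::::::::::::::::::::::::-::::
++++++++++++=-:::::::::::::::::+::::-:::::::::::::::-:::=:::
+++++***+++++++=::::::::::*:::-+::::*:::::::::::::::-:::-:::
+**++++++++++++==::=:-::::=*++::::::-:::-*:::::::::::-::--::
++++++++++++++++++++
[... 1141 characters left out ...]
:::::=:+##*+==+:::::::::-@@@@@@@=:::::::::::::::--::::::::
##*=+*#*+=======-::::::::::+*%@@@%:::::::::::--:::::::::::::
**#*=======--:::::::::::::::::::::::::::--::::::::::::::::--
==*===--:::::::::::::::::::::::::::--:-:--::::::::::::::--::
==-:::::::::::::::::::::::::::--::::::--:---::::::::-:::::::
------=-:::::::::::::::::---:::::::---:-----:::::-:::--=----
####%@@*:::::::::::---:::::::---:---------::::----:::+@@%###
#%##@@@%:::::::--:::--:::::-::::-----------------:::-#@@@###
###%@@@%::--:-:::::----:::::-:-:-----:------------:::%@@@%##
###@@@@@---::--:::::::::::-:--------:::-------------:%@@@@##
at [ 0.669 -0.034  0.251] psi 50.2 q7 0.61 -> d [-0.003 -0.004  0.636] turn 0.001 dist 0.127
```

The image confirms it: wing lies near-vertical in the wrist image with the white line in its upper half (line from (291,182) to (287,218)), and the arrow mark is to the right at (323,197). Grasp at psi≈44°, then turn 66° clockwise.

Emit:
apply_moves(deltas=[[0.5,[0,0.012,0.15],0.017],[0.5,[0,0.012,0.3],0.017],[0.5,[0,0.012,0.45],0.017],[0.5,[0,0.012,0.55],0.017],[0.5,[0,0.012,0.6],0.017],[0.5,[0,0.012,0.632],0.017],[0.5,[0,0.012,0.632],0.017],[1,[0,0.012,0.632],0.017],[1,[0,0.012,0.632],0.017],[1,[0,0.012,0.632],0.017],[1,[0,0.012,0.632],0.017],[1,[0,0.012,0.632],0.017]], squeeze=30)

```text
t: 58.95
eef_pos: [0.6721, -0.0326, 0.1261]
tool_rot: [0.001, 0.39, 0.921, 0.0]
contact_force: [-0.9, 0.0, 6.0]
gripper_width: 0.133
grasp_force: 34.2
```

Run:
```python
from h import *
plan([*cw(-.045,.07)[:2],.124],-22); print(bot.get_obs()["torque"])
```

```text
at [ 0.672 -0.033  0.126] psi 44.0 q7 0.45 -> d [-0.001 -0.033  0.01 ] turn 0.183 dist 0.007
[-0.01650675  0.24337449  0.0254439 ]
```

Emit:
apply_moves(deltas=[[1,[0,0,-0.01],0.015],[1,[0,0,-0.01],0.03],[1,[0,0,-0.01],0.045],[1,[0,0,-0.01],0.06],[1,[0,0,-0.01],0.075],[1,[0,0,-0.01],0.09]])

```text
t: 59.55
eef_pos: [0.6732, -0.032, 0.1262]
tool_rot: [0.001, 0.633, 0.774, 0.002]
contact_force: [9.1, 2.8, -9.5]
gripper_width: 0.127
grasp_force: 32.1
```

Emit:
apply_moves(deltas=[[1,[0,0,0],0.015],[1,[0,0,0],0.03],[1,[0,0,0],0.045],[1,[0,0,0],0.06],[1,[0,0,0],0.075],[1,[0,0,0],0.09],[1,[0,0,0],0.093],[1,[0,0,0],0.093],[1,[0,0,0],0.093]])

```text
t: 60.45
eef_pos: [0.6746, -0.0321, 0.1262]
tool_rot: [0.001, 0.828, 0.561, 0.003]
contact_force: [12.5, 0.8, -12.9]
gripper_width: 0.131
grasp_force: 31.7
```

Run:
```python
from h import *
plan([*cw(-.045,.07)[:2],.124],-22); o=bot.get_obs(); print(o["torque"],o["contact_force"],o["q"].round(2))
```

```text
at [ 0.675 -0.032  0.126] psi -21.8 q7 -0.56 -> d [-0.037 -0.023  0.011] turn 0.001 dist 0.009
[ 0.17445873 -2.73696001 -0.01164919] [ 12.53507634   0.81092987 -12.87783508] [ 0.12  0.59 -0.24  1.64  0.16  0.93 -0.56]
```

Emit:
apply_moves(deltas=[[0.9,[0,0.02,0.01],0],[0.6,[0,0.02,0.01],0],[0.5,[0,0.02,0.01],0],[0.5,[0,0.02,0.0],0],[0.5,[0,0.02,-0.15],0],[0.5,[0,0.02,-0.35],0],[0.5,[0,0.02,-0.55],0],[0.5,[0,0.02,-0.65],0],[0.5,[0,0.02,-0.65],0]])

```text
t: 61.35
eef_pos: [0.677, -0.0344, 0.2611]
tool_rot: [0.002, 0.828, 0.56, 0.003]
contact_force: [0.5, 0.9, 0.4]
gripper_width: 0.499
grasp_force: 0.0
```

```bash
sed -i 's/CAB=np.array(\[.683,-.119,0\])/CAB=np.array([.6893,-.1167,0])/' h.py
python3 - <<'E'
from h import *
p,p2=wpic(); cv2.imwrite("pics/k2.png",p["color"][:,:,::-1])
for t in ("knob_grip","lock_tab","drawer_handle"):
  for d in bot.look_for(p,t): print(t,np.round(d["point"],3),cab(d["point"]),round(d["confidence"],2))
g=cv2.cvtColor(p["color"],cv2.COLOR_RGB2GRAY)
print("axis px",px(p2,cw(-.045,.07,.147)),"tab px",px(p2,cw(-.045,-.03,.155)), tool()[0])
u,v=px(p2,cw(-.045,.07,.147)).round().astype(int)
sub=g[v-65:v+45,u-50:u+50]
print("\n".join("".join(" .:-=+*#%@"[9-min(9,int(x)*10//256)] for x in row[::2]) for row in sub[::3]))
E
```

```text
knob_grip [ 0.681 -0.033  0.122] [-0.039  0.075  0.122] 0.92
lock_tab [ 0.633 -0.126  0.135] [-0.049 -0.03   0.135] 0.66
drawer_handle [ 0.635 -0.127  0.128] [-0.046 -0.03   0.128] 0.33
axis px [279.25435219 211.4985778 ] tab px [279.3516206  323.99123169] [ 0.67408278 -0.03446334  0.25501097]
===-===========---=======-=--=====================
--------------------------------------------------
------------=-------------------=-=--====-====----
--------------------------------------------------
--=--=*=:---------------=%--:----------:-:-**--=--
--=--###*---------------=%----:--------:--####-=--
---=-###=---:--:--------+%-------------:-:*##=-=--
---=---:---------------*=%-*----------:::----:-=--
---=---:----:-----=----+@@%=*------------------=--
---=-:-:-----------*-----=--=----+-------------=--
---+:---------#-------==*#*==-:-=-----------:--=--
---+----:--:---+---%@%@@@#@@@@@*----==-------:-=--
---+-:::-------:=@@@@@@@@#@@@%%@@#-------------+--
---=--------#--+@@@@@@@@#+@@@@@%@@@------------=--
-----:-:------+@@@@@@@@@#=@@@@@@@@@@=-*=-------=--
-------:-----*@@@@@@@@@@#=@@@@@@@@@@@---
[... 381 characters left out ...]
-+@@@@@@@@@@@@@@@@@@@@@----------=---
----=----------=@@@@@@@@@@@@@@@@@@%=----------=---
----=------------+@@@@@@@@@@@@@@%=------------=---
----+--------------=*@@@@@@@@%+=--------------=---
---=+---------------+*@@@@@@@--=--------------=---
-==+*+---------------*@@@@@@@+++--------------=---
++++*++==-=----------=@@@@@@%+++++=-----------=---
*****++++++++++++==---=---+++++++++----=+-----=---
*****+++++++++###++=++++++++++++++##*+++++=---=---
*****+++++++++**#++++++++++++++++****+++++++--=---
*++**+++++++++**#++++++++++++++++****+++*+++=-=---
*****+++++++++***++*+++++++++++++****+++++++++=---
***+*+++++++++**#++++++++++++++++*#**+++++++++=---
******++++++++**#*+++++++++++++++****+++*++++*----
```

Knob line points straight at the arrow. Now I'll push the lock tab from behind with closed fingers.

Run:
```python
from h import *
plan([*cw(-.045,-.08)[:2],.22],-22)
plan([*cw(-.045,-.08)[:2],.138],-22)
p,p2=wpic(); g=cv2.cvtColor(p["color"],cv2.COLOR_RGB2GRAY)
# dark tab extent
u,v=px(p2,cw(-.045,-.03,.155)).round().astype(int)
sub=g[v-60:min(420,v+40),u-44:u+44]
print(u,v);print("\n".join("".join(" .:-=+*#%@"[9-min(9,int(x)*10//256)] for x in row[::2]) for row in sub[::4]))
for y in (-.043,-.03,-.017): print(y,px(p2,cw(-.045,y,.155)).round())
```

```text
at [ 0.674 -0.034  0.255] psi -21.8 q7 -0.52 -> d [-0.753 -0.002  0.176] turn 0.0 dist 0.155
at [ 0.674 -0.034  0.255] psi -21.8 q7 -0.52 -> d [-0.752 -0.001  0.586] turn 0.0 dist 0.191
283 326
**+++++++++**#%%*+++++*+++++*%%#**+++++++++=
+**++++++++*#%#*%%#+++++++*%%*#%*++++++++++=
***++++++++********+++++++*****+=+---====+==
***++++++++****#*#*++++++=*+==++=+---------=
#**++++++++********+++++==++++=++=----------
#**++++++++********++++=-+++++=+==--------=-
#**++++++++********++++--++++++++=--------=-
***++++++++**#*****+++=--=*++=*+==--------=-
***++++++++********++----=*+++=+==--------=-
***++++++++*******#*+==*=+*++==+==--------=-
***++++++++***##**#%%##%%#*=++*++=--------=-
****+++++++***##**########*+++#++=--------=-
****+++*+++**###*****###*+++++*=+=--------=-
*****++*+++*#*##***#@@@@@*++++*++=--------=-
****+++++++*#*###**#@@@@@#++++*++=--------=-
*****++++++*#*##***#@@@@@#++++*++=--------=-
****++++++++**#****%@@@@@%#*++*++---------=-
*****%%%*+++**##**#%@@@@@%*+++*++---=%%%+=--
**********+*##*****#@@@@@#====+++--===+=-=--
*************=--==-*@@@@@*--==--------------
+*********-=---=---*@@@@@*-------=----==--=-
*****+=-------=----=@@@@@+=----------=-=--==
**+===-==-----=---=-----=-=-==--=----------=
=---==--===--==---=----------=--------=----=
%%@@@%%#*+==-=-----------------=--==+#%@%%%%
-0.043 [283. 339.]
-0.03 [283. 326.]
-0.017 [284. 313.]
```

Emit:
apply_moves(deltas=[[1,[-0.2,0,0.05],0],[1,[-0.4,0,0.1],0],[1,[-0.6,0,0.15],0],[1,[-0.78,0,0.17],0],[1,[-0.78,0,0.17],0],[1,[-0.78,0,0.3],0],[1,[-0.78,0,0.42],0],[1,[-0.78,0,0.52],0],[1,[-0.78,0,0.58],0],[1,[-0.78,0,0.58],0]])

```text
t: 62.6
eef_pos: [0.6155, -0.1784, 0.1382]
tool_rot: [-0.002, 0.828, 0.561, -0.002]
contact_force: [0.6, 0.4, -0.1]
gripper_width: 0.002
grasp_force: 0.0
```

Emit:
apply_moves(deltas=[[1,[0.04,0,0],0],[1,[0.08,0,0],0],[1,[0.12,0,0],0],[1,[0.16,0,0],0],[1,[0.2,0,0],0],[1,[0.24,0,0],0],[1,[0.28,0,0],0],[1,[0.32,0,0],0],[1,[0.36,0,0],0],[1,[0.38,0,0],0],[1,[0.4,0,0],0],[1,[0.4,0,0],0]])

```text
t: 63.8
eef_pos: [0.6469, -0.1038, 0.1406]
tool_rot: [-0.0, 0.828, 0.561, 0.0]
contact_force: [0.7, 0.3, 0.5]
gripper_width: -0.001
grasp_force: 0.0
```

Run:
```python
from h import *
t,R,o=tool(); print(cab(t),o["contact_force"],o["grasp_force"])
s=bot.read_camera("scene")
for t in ("lock_tab",):
  for d in bot.look_for(s,t): print(t,cab(d["point"]),round(d["confidence"],2))
```

```text
[-0.044 -0.004  0.141] [0.65448947 0.34623874 0.52770088] 0.0
lock_tab [-0.052  0.031  0.128] 0.48
```

Tab moved. Continue gently until it stops.

Emit:
apply_moves(deltas=[[1,[0.01,0,0],0],[1,[0.02,0,0],0],[1,[0.03,0,0],0],[1,[0.03,0,0],0]])

```text
t: 64.3
eef_pos: [0.6479, -0.1015, 0.1405]
tool_rot: [0.0, 0.829, 0.56, -0.002]
contact_force: [-2.4, -4.8, 2.1]
gripper_width: 0.004
grasp_force: 2.8
```

Emit:
apply_moves(deltas=[[1,[0.01,0,0],0],[1,[0.02,0,0],0],[1,[0.02,0,0],0]])

```text
t: 64.6
eef_pos: [0.648, -0.1014, 0.1405]
tool_rot: [0.001, 0.829, 0.559, -0.004]
contact_force: [-6.5, -11.3, 4.8]
gripper_width: 0.003
grasp_force: 6.4
```

Emit:
apply_moves(deltas=[[1,[-0.06,0,0],0],[1,[-0.1,0,0],0],[1,[-0.1,0,-0.2],0],[1,[-0.1,0,-0.4],0],[1,[-0.1,0,-0.6],0],[1,[0.1,0,-0.6],0],[1,[0.3,0,-0.6],0],[1,[0.4,0,-0.6],0],[1,[0.4,0,-0.6],0]])

```text
t: 65.5
eef_pos: [0.6808, -0.0159, 0.2604]
tool_rot: [-0.001, 0.826, 0.563, 0.001]
contact_force: [-0.2, -0.1, 0.7]
gripper_width: -0.001
grasp_force: 0.0
```

Run:
```python
from h import *
p,p2=wpic(); g=cv2.cvtColor(p["color"],cv2.COLOR_RGB2GRAY)
for t in ("knob_grip","lock_tab"):
  for d in bot.look_for(p,t): print(t,cab(d["point"]),round(d["confidence"],2))
for y in (.092,.08,.07,.04,.027,.014): print(y,px(p2,cw(-.045,y,.147 if y>.05 else .155)).round(),px(p2,cw(-.045,y,.128)).round())
u,v=px(p2,cw(-.045,.06,.14)).round().astype(int); print(u,v)
sub=g[v-60:v+80,u-50:u+50]
print("\n".join("".join(" .:-=+*#%@"[9-min(9,int(x)*10//256)] for x in row[::2]) for row in sub[::3]))
for n in ("scene","top"):
  s=bot.read_camera(n)
  for t in ("tin_1","tray","drawer_handle","bench_timer","wash_bottle"):
    for d in bot.look_for(s,t): print(n,t,np.round(d["point"],3),cab(d["point"]),round(d["confidence"],2))
```

```text
knob_grip [-0.044  0.078  0.12 ] 0.59
knob_grip [0.003 0.07  0.106] 0.31
lock_tab [-0.05   0.066  0.134] 0.93
lock_tab [-0.147  0.032  0.082] 0.36
0.092 [285. 208.] [284. 202.]
0.08 [284. 222.] [284. 215.]
0.07 [284. 233.] [284. 226.]
0.04 [284. 271.] [284. 258.]
0.027 [284. 285.] [284. 271.]
0.014 [284. 299.] [284. 283.]
284 242
---=:####--::--::-----::-@-:--::------:::-###+-=--
---=--##+:-::::::------:=@::--::------::::###=-=--
---=::::::-::--:-------*=%-#=-::------::-:--::-=--
-----::::--:::-::-=---:=%@#-*-:--:---:::--:--:-=--
-----::-:---::-:---*-----=::-:::==:---::----::-=--
-----::::--::-++:----=*#@@%*+=--------::--:-::----
-----:::::-:::----+@@@@@@#@@@@@#=--=*--:----::----
---=-:::::-*---:+@@@@@@@@#@@@%@@@@----::--:-:-----
-----::::--:=--*@@@@@@@@@*@@@@@@@@@--::==-:-::=---
-----::::---:-%@@@@@@@@@@-@@@@@@@@@@+-=--::--:=---
-----:::-*+-:*@@@@%@@@@@%=@@@@@@%@@@%-:--:---:=---
---=--:::---:@@@###%@@@@%=@@@@@%##%@@+:-=+--::=---
----=-:::---+@@*===##@@@%=@@@%#*==+%@%:--:--::----
-----:-:-**-=@@%====+@@@%=@@@#=-==+@@%:---:-:-=---
----=:-::---+@@@#=+=+@@@%=@@@#--=+@@@#:--:--:-=---
---
[... 1576 characters left out ...]
@
@@@@@@@@@@@@@@@@@@@@@@@@@@@@@@@@@@@@@@@@@@@@@@@@@@
scene tray [0.483 0.304 0.005] [-0.349  0.313  0.005] 0.62
scene drawer_handle [ 0.578 -0.061  0.066] [-0.124  0.01   0.066] 0.56
scene bench_timer [ 0.677 -0.359  0.038] [ 0.079 -0.229  0.038] 0.76
scene wash_bottle [ 0.614 -0.456  0.096] [ 0.058 -0.343  0.096] 0.85
top tin_1 [ 0.368 -0.233  0.024] [-0.255 -0.229  0.024] 0.42
top tray [0.484 0.307 0.005] [-0.349  0.316  0.005] 0.92
top tray [ 0.553 -0.144  0.081] [-0.116 -0.076  0.081] 0.23
top drawer_handle [ 0.55  -0.141  0.08 ] [-0.12  -0.075  0.08 ] 0.6
top bench_timer [ 0.681 -0.367  0.052] [ 0.086 -0.235  0.052] 0.62
top wash_bottle [ 0.615 -0.457  0.118] [ 0.059 -0.344  0.118] 0.59
```

Fork straddles the wing, with its tips at row ~215, i.e. y≈0.080, 10 mm past the axis: home. A last check of the handle position for the drawer being shut.

Run:
```python
from h import *
p,p2=wpic(); g=cv2.cvtColor(p["color"],cv2.COLOR_RGB2GRAY)
for y in (.045,.02):
  u,v=px(p2,cw(-.15,y,.08)).round().astype(int); e=px(p2,cw(-.115,y,.105)); print(u,v,e.round(1)); print(u-25,g[v,u-25:u+60].tolist())
```

```text
182 229 [210.3 237.5]
157 [169, 171, 173, 173, 170, 170, 169, 170, 169, 172, 168, 168, 169, 168, 148, 106, 121, 126, 132, 128, 116, 111, 110, 126, 123, 125, 125, 128, 127, 127, 125, 124, 122, 126, 125, 126, 126, 125, 125, 122, 124, 123, 126, 122, 124, 125, 125, 125, 122, 126, 129, 142, 159, 158, 155, 164, 165, 162, 166, 165, 162, 166, 164, 166, 165, 168, 165, 166, 167, 167, 170, 165, 169, 170, 167, 168, 165, 167, 167, 165, 165, 165, 150, 124, 155]
184 251 [211.8 261.2]
159 [169, 166, 172, 174, 170, 171, 168, 169, 171, 172, 173, 169, 167, 167, 152, 108, 120, 126, 132, 126, 116, 110, 100, 81, 67, 102, 170, 169, 161, 150, 140, 108, 107, 109, 107, 107, 108, 110, 126, 169, 166, 168, 168, 169, 170, 168, 170, 154, 116, 119, 89, 99, 98, 93, 101, 105, 105, 106, 104, 103, 108, 105, 105, 108, 103, 107, 106, 106, 106, 109, 108, 104, 105, 101, 105, 102, 105, 104, 101, 101, 105, 100, 92, 106, 116]
```

Run:
```python
from h import *
p,p2=wpic(); g2=cv2.cvtColor(p["color"],cv2.COLOR_RGB2GRAY)
T=np.eye(4); T[:3,:3]=Ro.from_quat([.829,.559,0,0]).as_matrix(); T[:3,3]=[.5439,-.0643,.2192]
q={"pose":T@np.array(p["hand_eye"]),"intrinsics":p["intrinsics"]}
g1=cv2.imread("pics/w3.png",0)
for n,P,g in (("w3",q,g1),("now",p2,g2)):
  for y in (.04,.03):
    u,v=px(P,cw(-.15,y,.08)); v=int(round(v)); u=int(u)
    print(n,u,v,g[v,u-20:u+45].tolist()," cab x at u-20..:", cab(ray(P,u-20,v,.08))[0],cab(ray(P,u+20,v,.08))[0])
```

```text
w3 288 149 [135, 139, 137, 136, 125, 101, 106, 128, 138, 151, 160, 166, 171, 156, 141, 134, 120, 109, 151, 204, 204, 204, 207, 208, 204, 206, 207, 203, 204, 205, 204, 206, 205, 206, 187, 137, 140, 136, 139, 139, 136, 136, 135, 137, 135, 121, 79, 68, 70, 70, 68, 71, 68, 65, 86, 136, 179, 194, 195, 184, 143, 96, 104, 107, 103]  cab x at u-20..: -0.168 -0.134
w3 288 161 [135, 135, 134, 134, 134, 121, 103, 125, 140, 148, 157, 164, 168, 158, 144, 137, 125, 108, 148, 202, 204, 205, 206, 204, 203, 203, 203, 205, 203, 203, 204, 203, 201, 205, 190, 156, 138, 136, 139, 136, 138, 139, 138, 139, 136, 121, 68, 71, 66, 71, 65, 68, 69, 68, 103, 159, 181, 198, 191, 166, 117, 111, 107, 107, 102]  cab x at u-20..: -0.168 -0.133
now 182 234 [170, 169, 169, 168, 170, 171, 170, 171, 170, 158, 122, 113, 128, 127, 131, 121, 112, 104, 94, 78, 75, 126, 168, 169, 168, 151, 109, 107, 109, 108, 108, 110, 109, 134, 168, 168, 170, 169, 168, 168, 167, 169, 167, 155, 108, 107, 116, 155, 155, 142, 158, 165, 169, 165, 165, 164, 166, 165, 167, 165, 166, 166, 163, 163, 164]  cab x at u-20..: -0.171 -0.129
now 183 243 [169, 166, 171, 169, 168, 167, 165, 169, 166, 154, 114, 116, 127, 130, 129, 120, 109, 103, 90, 72, 83, 142, 169, 168, 171, 151, 109, 109, 107, 111, 110, 111, 106, 131, 170, 168, 169, 172, 168, 173, 171, 171, 171, 154, 111, 104, 98, 101, 94, 100, 109, 107, 105, 108, 107, 108, 109, 107, 108, 108, 110, 111, 107, 108, 105]  cab x at u-20..: -0.171 -0.129
```

Handle reads x≈−0.155 now, against −0.158 when shut at the start, so the drawer is shut.

```bash
python3 -c "
from station import bot
print(bot.hand_in())"
```

```text
the job is handed in; nothing more can be done
None
```

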